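Release and open an empty towel dispenser with its key

TASK

The towel dispenser on the decorating bench is empty and must be opened for refilling. Take the release key out of its wooden block, push it straight down through the slot in the dispenser's top, feel along the slot for the opening in the guard plate and press the springy latch tab under it until the blue cover springs forward, never pushing the key against the dispenser with more than 25 N, or the latch breaks. Then swing the cover fully down, leave the key standing fully home in its block again, and do not disturb the jar, bowl and mug.

Things in the scene. Friction and masses are not known exactly. Their poses are not given: they have to be found in the camera images.
- dispenser: white plastic box fixed to the bench, 110 deep (x) by 240 wide (y) by 180 high, with a blue front cover; origin at the centre of its underside, x axis from the front to the back, z up. The latch tab inside is on a spring: about 3 N when first touched, rising 0.6 N per mm; it frees the cover after about 8 mm of travel at 8 to 10 N and comes hard against its stop after 12 mm
- slot (a point): centre of the key slot, level with the top face; axes as the dispenser's. Slot 9 mm wide (x), 44 long (y), grey surround. Unseen 24 mm below the top lies a rigid black guard plate with one opening 12 mm long (y), its centre anywhere within 15 mm of the slot's middle along y; under that opening lies the springy tab, 28 to 40 mm below the top. Both differ per dispenser: feel for them
- cover_hinge (a point): middle of the cover's hinge axis at the foot of the dispenser's front; axes as the dispenser's, the axis runs along y, 16 mm above the bench
- cover (a joint): angle of the blue front cover about its bottom hinge: 0 shut and upright, growing as it tips forward (dispenser -x) and down, 1.5 at its stop, lying open just above the bench. Released, it springs to about 0.35 by itself; its stiff hinge then holds it wherever it is left, and 1 to 3 N at its edge swings it. It needs 180 mm of free bench in front
- key_grip (a point): centre of the release key's red square handle, 20 by 20 by 48 high, whose flat sides face this point's x and y; z is the key's axis, pointing from the tip to the handle. The key weighs about 80 g
- key_tip (a point): centre of the flat end of the key's steel rod, 90 mm below the handle's centre. Rod 6 mm in diameter and 62 long from this end to a steel collar 24 in diameter and 4 thick, on which the handle sits
- hole (a point): centre of the mouth of the key's hole, on top of the wooden block (64 by 64 by 70 high, fixed to the bench). Hole 9 mm in diameter, through the block, chamfered mouth. The key stands in it with its collar resting on the block's top and its tip 62 mm below the mouth
- glaze_jar_mid (a point): middle of an amber glaze jar, 64 in diameter, 85 high, standing loose: leave alone
- bowl_mid (a point): middle of a blue bowl, 110 in diameter, 50 high, standing loose: leave alone
- mug_mid (a point): middle of a white mug, 72 in diameter, 70 high, standing loose: leave alone
- key: the release key as a whole; origin at the centre of the rod's flat end, z along the rod to the handle
- cover_edge (a point): middle of the cover's upper edge, on the inner face, 156 mm from the hinge axis; moves with the cover, x points off the inner face, z up the panel. Panel 4.5 thick, 236 wide; side flanges stand 17 mm in from the inner face at y = +-113, and within 25 mm of the middle a catch stands 14 mm in, 8 to 22 mm below the edge
Things that resemble listed ones, but are neither listed nor needed, are in the scene too. Of the things that look like the key, the largest one is meant.

How it is judged:
On the way, in this order (a step that is already met when the one before it is completed fails the run):
1. the key's tip, inside the dispenser through the slot, has pressed the tab and the cover has sprung free (value of joint cover between 0.1 and 0.6 rad and z of key_tip in the frame of slot below -0.03 m and x of key_tip in the frame of slot between -0.012 and 0.012 m and y of key_tip in the frame of slot between -0.026 and 0.026 m), for 0.05 s.
2. the cover has been swung fully down (value of joint cover above 1.4 rad), for 0.1 s.
At the end, for the whole second after the job is handed in: the cover is open to at least 1.4 of its 1.5 rad, and the key stands released and still in its block: tip at least 57 mm below the mouth of the hole, within 8 mm of its axis, upright within 0.12 rad (value of joint cover above 1.4 rad and z of key_tip in the frame of hole below -0.057 m and horizontal distance between key_tip and hole below 0.008 m and angle between key_tip's own z axis and vertical below 0.12 rad and linear speed of key below 0.02 m/s); the robot touches nothing.
It fails at once if the key pushes on the dispenser, its tab or cover with more than 25 N (contact force between key and dispenser above 25 N).
It fails at once if the glaze jar is shifted by more than 30 mm or tipped (distance of glaze_jar_mid from where it was at the start of the episode above 0.03 m or angle between glaze_jar_mid's own z axis and vertical above 0.3 rad).
It fails at once if the bowl is shifted by more than 30 mm or tipped (distance of bowl_mid from where it was at the start of the episode above 0.03 m or angle between bowl_mid's own z axis and vertical above 0.3 rad).
It fails at once if the mug is shifted by more than 30 mm or tipped (distance of mug_mid from where it was at the start of the episode above 0.03 m or angle between mug_mid's own z axis and vertical above 0.3 rad).
It also fails if it takes over 72 s, if anything falls off the work surface, if the arm or the gripper's body presses on something with over 40 N, if the wrist force passes 120 N, or if a joint passes its speed limit or range.

ROBOT

A 6-joint arm with a two-finger parallel gripper is mounted at the origin on the work surface. World frame = base frame: x ahead of the robot, y to its left, z up, the work surface at z = 0. Lengths are in m, angles in rad, forces in N, time in s.
With the tool pointing down it reaches from about 0.325 to 0.875 m from the base axis. Payload 4.4 kg.
Tool frame: the origin (TCP) lies on the centre line of the jaws, within the pads' length; the fingertips stand 25 mm ahead of it and the grasp point (between the pads) lies 6 mm ahead of it (env.tcp_to_tips is the distance from the TCP to the fingertips, in m); x points along the fingers, z is the direction in which the jaws open and shut, and the axes are right-handed (so a half turn about x gives the same grasp; the last joint's range is limited). The gripper opens to 85 mm and grips with 20 to 120 N. Pads are 22 mm wide; open, the fingers measure 114 mm over their backs; the gripper's body (76 mm by 85 mm) begins 54 mm behind the grasp point. The pads swing forward as they close: fully open they stand 13 mm farther back than shut.
Start: joints at [-1.476, 0.207, 1.542, -0, 1.393, -0.15], TCP at [0.139, -0.558, 0.256] pointing down, gripper open.
Joint ranges: [-2.73, 2.73], [-0.86, 2.22], [0.23, 2.46], [-1.11, 4.25], [0.08, 2.63], [-2.82, 2.82]. Speed limits (rad/s): [2.79, 2.79, 3.14, 3.14, 3.14, 3.14].

INTERFACE

Orientations are given as a rotation vector (axis times angle).
In Python, from workcell import env, imaging gives the robot as it stands.
- The arm moves only by the tool apply_moves, never from a script. Its argument "plan" is a list of rows, each an object with "fingers": the gripper's target within -1 to 1 (fully open at 1, half-way at 0, shut at -1); "delta_pos": the shift along the tool's x, y, z in m, a list of three; "roll": the turn about the tool's x in rad. In form: [{"fingers": fingers, "delta_pos": [dx, dy, dz], "roll": roll}, ...]. A call has exactly 5 rows; each row shifts and turns the pose as measured when the row begins, along the tool's axes as they then stand; what a row does not reach is not made up. A row lasts 1/12 s, in which the tool goes at most 41.7 mm and 7.16 degrees, less where a joint would pass 70% of its speed; a pose out of reach is approached as far as the arm can. A call is refused whole if a number of a shift passes 0.0417 or a number of a turn 0.125, either way. A call with a gripper value outside its range is refused whole. The fingers move at their own pace and stop on an object; "squeeze" is the grip in N (left out, the last holds). Time passes only in rows, so rows that do not move let the fingers close, or fill a call up. It gives the time, the measured TCP pose, the force and the opening at its end, in the units of the state.
- env.sense(): the state, without advancing time (a new reading comes with each control period).
- imaging.read_camera(name): name is "side" or "top"; returns a dict with "frame" (480x640x3 uint8, blue, green, red), "depth" (480x640 float32, m along the optical axis (not along the pixel's ray), 0 where there is no reading), "intrinsics" (3x3 intrinsics, pixels), "k1" (the pictures are not rectified: a ray, as slopes to the right and down, at radius r is drawn at 1 + k1 r^2 times it, then the intrinsics apply), "rvec" (rotation vector, rad) and "tvec" (3), from world to camera coordinates, as OpenCV has them. Camera axes: x right, y down, z forward; pixel columns grow to the right and rows downward; lengths in m; the calibration is good to about 2 mm. A picture is of the moment at which its call begins.
- env.finish_job(): hands the job in, once; it reports no verdict.
The state is a dict: "time": time; "q": joint angles; "dq": joint speeds; "joint_torque": joint torques, N m; "position": TCP position; "tool_rot": TCP orientation; "ft_force": force on the tool from outside, world axes, zero at the start; "moment": the same for the moment, N m; "finger_gap": finger opening in m.
Only numpy, scipy, OpenCV 4.12 (cv2) and the standard library are available. Lean on these libraries where they do the work, as an engineer would, in place of code of your own. Each camera call takes 0.05 s, during which the arm holds its last target. There are 200 camera calls.

## Working session

There is one attempt and no reset: what is moved stays moved. The work goes in short steps, Python scripts to look and compute and a tool call to move; the robot and the scene stay as the last step left them, time stands still between calls to the robot, and variables do not carry over. Pictures are saved under pics/ and viewed, about 8 in all and at most 12, crops included, and the job is handed in when it is done.

Besides the shell and the picture viewer there is one more tool, called as a command line: name --argument value ..., lists and objects as JSON in quotes. apply_moves: Moves the arm, as the interface text tells. Its arguments: {"type":"object","properties":{"plan":{"type":"array","items":{"type":"object","properties":{"fingers":{"type":"number"},"delta_pos":{"type":"array","items":{"type":"number"}},"roll":{"type":"number"}}}},"squeeze":{"type":"number"}},"required":["plan"]}

```bash
mkdir -p pics; cat > h.py <<'E'
import numpy as np, cv2
from workcell import env, imaging
def cam(n):
    c=imaging.read_camera(n); c['R']=cv2.Rodrigues(np.array(c['rvec'],float))[0]; c['t']=np.array(c['tvec'],float).ravel(); c['K']=np.array(c['intrinsics'],float); return c
def ray(c,u,v):
    K=c['K']; x=np.array([(u-K[0,2])/K[0,0],(v-K[1,2])/K[1,1]]); s=x.copy()
    for _ in range(20): s=x/(1+c['k1']*(s@s))
    return np.array([s[0],s[1],1.])
def atz(c,u,v,z):
    d=c['R'].T@ray(c,u,v); o=-c['R'].T@c['t']; return o+d*(z-o[2])/d[2]
def bydepth(c,u,v):
    d=c['depth'][int(v),int(u)]; return c['R'].T@(ray(c,u,v)*d-c['t'])
def cloud(c):
    K=c['K']; u,v=np.meshgrid(np.arange(640),np.arange(480)); x=np.stack([(u-K[0,2])/K[0,0],(v-K[1,2])/K[1,1]],-1); s=x.copy()
    for _ in range(20): s=x/(1+c['k1']*(s**2).sum(-1,keepdims=True))
    p=np.concatenate([s,np.ones(s.shape[:2]+(1,))],-1)*c['depth'][...,None]
    return (p-c['t'])@c['R']
def proj(c,P):
    p=c['R']@np.array(P)+c['t']; s=p[:2]/p[2]; s=s*(1+c['k1']*(s@s)); return c['K'][:2,:2]@s+c['K'][:2,2]
def crop(c,x0,y0,x1,y1,f,name):
    cv2.imwrite('pics/'+name,cv2.resize(c['frame'][y0:y1,x0:x1],None,fx=f,fy=f,interpolation=cv2.INTER_CUBIC))
def Rt():
    s=env.sense(); return np.array(s['position']),cv2.Rodrigues(np.array(s['tool_rot'],float))[0],s
E
python3 - <<'E'
from h import *
for n in('top','side'):
    c=cam(n); cv2.imwrite(f'pics/{n}0.png',c['frame']); print(n,-c['R'].T@c['t'],c['K'][0,0],c['k1']); np.save(f'{n}0.npy',c,allow_pickle=True)
p,R,s=Rt(); print(s['time'],p,R,s['ft_force'],s['finger_gap'],env.tcp_to_tips)
E
```

```text
top [0.34065181 0.03313749 1.15227375] 531.3127752071526 -0.1362989131350454
side [-0.08429344  0.70111557  0.97877011] 598.351161974752 -0.05728223071327767
0.1 [ 0.13927524 -0.55722373  0.25523486] [[-1.89728438e-04  9.70196042e-01  2.42321283e-01]
 [ 2.07710862e-03  2.42321147e-01 -9.70193871e-01]
 [-9.99997825e-01  3.19254258e-04 -2.06117778e-03]] [ 0.43950877 -0.03676645  0.57004323] 0.08536297664593562 0.025
```

View pics/top0.png

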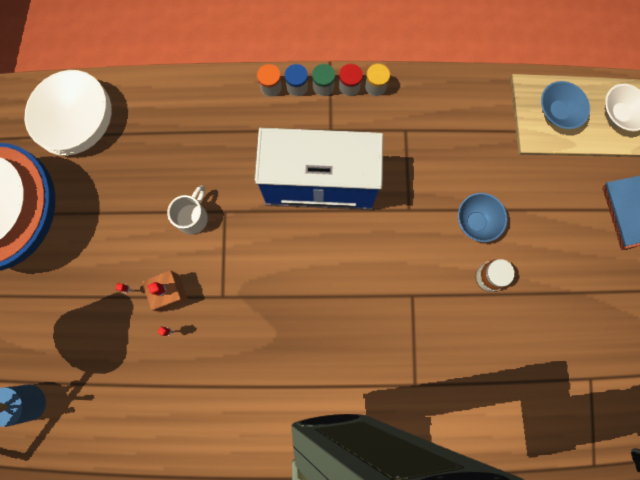

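View pics/side0.png

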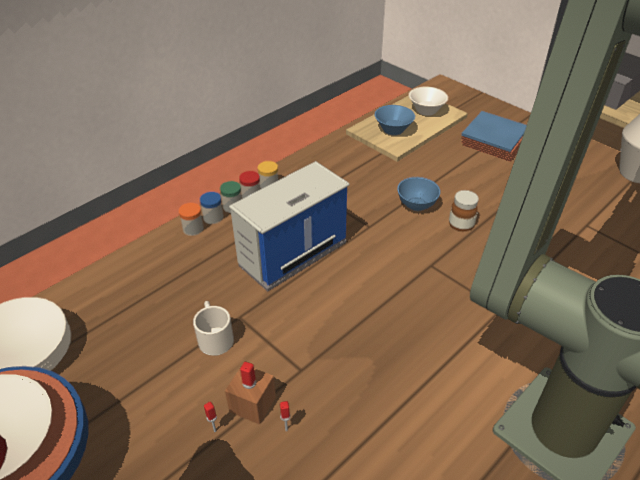

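The top view shows the dispenser (slot at about 319,170), the mug at 187,213, the bowl at 483,218 and the jar at 497,274. Three things look like the key: top (155,288) in the wooden block, and two small ones at (121,287) and (163,331). The one in the block is the largest. I'll confirm it in a crop and measure.

```bash
python3 - <<'E'
from h import *
T=np.load('top0.npy',allow_pickle=True).item(); S=np.load('side0.npy',allow_pickle=True).item()
a=cv2.resize(T['frame'][255:345,100:220],None,fx=4,fy=4,interpolation=cv2.INTER_CUBIC)
b=cv2.resize(S['frame'][350:440,195:305],None,fx=2.9,fy=4*1.0,interpolation=cv2.INTER_CUBIC)
d=cv2.resize(T['frame'][120:215,250:390],None,fx=4,fy=4,interpolation=cv2.INTER_CUBIC)[:240*2-240+140]
cv2.imwrite('pics/c1.png',np.hstack([a,b]))
for n,c in(('T',T),('S',S)):
    P=cloud(c); f=c['frame'].astype(int); B,G,R=f[...,0],f[...,1],f[...,2]
    # red handles
    m=((R>140)&(G<50)&(B<60)).astype(np.uint8)
    k,l,st,ce=cv2.connectedComponentsWithStats(m)
    for i in range(1,k):
        if st[i,4]>15:
            q=P[l==i]; print(n,'red',ce[i].round(1),st[i,4],np.median(q,0).round(4),q[:,2].max().round(4))
    # dispenser top
    m=(abs(P[...,2]-.18)<.012)&(P[...,0]>.4)&(P[...,0]<.9)&(abs(P[...,1])<.45)&(B>140)
    q=P[m]; r=cv2.minAreaRect(q[:,:2].astype(np.float32)); print(n,'top',len(q),q[:,2].mean(),r)
    # block top
    m=(abs(P[...,2]-.07)<.008)&(abs(P[...,0]-.42)<.15)&(abs(P[...,1]-.3)<.2)&(R>B+40)&(G>50)
    q=P[m]; 
    if len(q): print(n,'block',len(q),q[:,2].mean(),cv2.minAreaRect(q[:,:2].astype(np.float32)))
for uv in((319,170),): print('slot T',atz(T,*uv,.18))
print('slot S',atz(S,298,200,.18))
for nm,uv,z in(('mug',(183,214),.07),('bowl',(483,216),.05),('jar',(500,272),.085)): print(nm,atz(T,*uv,z))
E
```

```text
T red [350.6  74. ] 351 [ 0.9307 -0.0352  0.0627] 1.1523
T red [155.2 287. ] 27 [0.4471 0.3613 0.122 ] 0.1246
T top 6803 0.18059870270338826 ((0.6901473999023438, 0.03751874715089798), (0.24277453124523163, 0.11542688310146332), 87.0466537475586)
T block 748 0.07084695846457129 ((0.4381203353404999, 0.3865210711956024), (0.06568095088005066, 0.10746479034423828), 21.906166076660156)
S red [246.  376.2] 102 [0.4375 0.3722 0.1031] 0.1235
S red [208.2 410.6] 34 [0.4443 0.4549 0.0795] 0.0871
S red [284.1 410.3] 43 [0.3541 0.3606 0.0774] 0.9788
S top 3602 0.17962913685879303 ((0.6875673532485962, 0.034548938274383545), (0.24632886052131653, 0.12002715468406677), 87.17495727539062)
S block 889 0.0695523010964023 ((0.43793991208076477, 0.37428849935531616), (0.132834330201149, 0.0973939448595047), 42.86110305786133)
slot T [0.66421877 0.03737709 0.18      ]
slot S [0.6596657  0.03666779 0.18      ]
mug [0.60699612 0.32606437 0.07      ]
bowl [ 0.60263011 -0.31563062  0.05      ]
jar [ 0.47594069 -0.33283264  0.085     ]
```

View pics/c1.png

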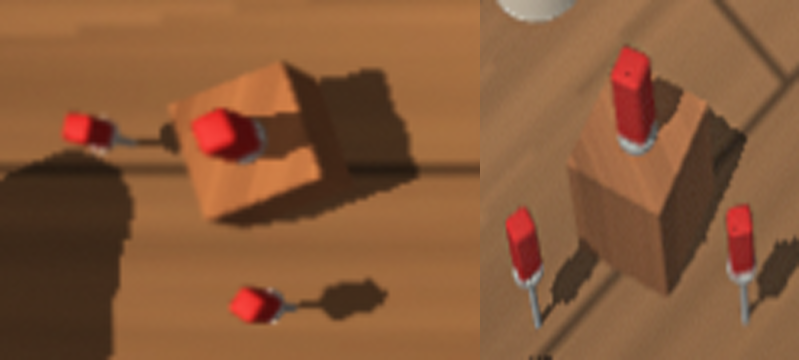

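The key in the block (top crop about 215,130) is clearly larger than the two free-standing ones. Next I refine the hole centre, handle yaw and slot.

```bash
python3 - <<'E'
from h import *
T=np.load('top0.npy',allow_pickle=True).item(); S=np.load('side0.npy',allow_pickle=True).item()
cs=[atz(T,100+u/4-.4,255+v/4-.4,.07) for u,v in((283,62),(168,103),(205,220),(322,178))]
print('block top',np.round(cs,4),np.mean(cs,0)); e=[np.linalg.norm(cs[i]-cs[i-1]) for i in range(4)]; print(e,[np.degrees(np.arctan2(*(cs[i]-cs[i-1])[1::-1])) for i in range(4)])
a=cv2.resize(T['frame'][272:302,140:180],None,fx=10,fy=10,interpolation=cv2.INTER_CUBIC)
b=cv2.resize(S['frame'][358:398,230:270],None,fx=7.5,fy=7.5,interpolation=cv2.INTER_CUBIC)
r1=np.hstack([a,b]); 
c=cv2.resize(T['frame'][155:185,295:345],None,fx=7,fy=10*0.7,interpolation=cv2.INTER_CUBIC)
d=cv2.resize(S['frame'][185:215,278:328],None,fx=7,fy=7,interpolation=cv2.INTER_CUBIC)
cv2.imwrite('pics/c2.png',np.vstack([r1,np.hstack([c,d])]))
for n,c in(('T',T),('S',S)):
    P=cloud(c); q=P[(abs(P[...,2]-.18)<.006)&(abs(P[...,0]-.69)<.1)&(abs(P[...,1]-.035)<.16)&(c['frame'].min(-1)>110)]
    box=cv2.boxPoints(cv2.minAreaRect(q[:,:2].astype(np.float32))); print(n,box.round(4).tolist())
    # slot dark pixels
    f=c['frame'].sum(-1).astype(int); m=(np.hypot(P[...,0]-.662,P[...,1]-.037)<.05)&(abs(P[...,2]-.18)<.03)&(f<260)
    v,u=np.nonzero(m); print(n,'dark',len(u),u.mean(),v.mean(),atz(c,u.mean(),v.mean(),.18),u.min(),u.max(),v.min(),v.max())
E
```

```text
block top [[0.4876 0.3478 0.07  ]
 [0.4663 0.4082 0.07  ]
 [0.4057 0.3858 0.07  ]
 [0.4274 0.325  0.07  ]] [0.44675867 0.36670772 0.07      ]
[np.float64(0.06435208372009293), np.float64(0.0640485803270774), np.float64(0.06457878889275274), np.float64(0.06453010077958923)] [np.float64(20.80907194835441), np.float64(109.43359962237355), np.float64(-159.62267715253117), np.float64(-70.3564240723219)]
T [[0.6262000203132629, -0.08139999955892563], [0.7425000071525574, -0.08720000088214874], [0.7545999884605408, 0.1559000015258789], [0.6383000016212463, 0.16169999539852142]]
T dark 185 317.87567567567567 180.45405405405404 [0.64330565 0.03965403 0.18      ] 297 340 167 190
S [[0.6202999949455261, -0.08489999920129776], [0.7405999898910522, -0.09149999916553497], [0.7542999982833862, 0.15530000627040863], [0.6340000033378601, 0.16189999878406525]]
S dark 233 305.85407725321886 212.95278969957081 [0.6168722  0.05436989 0.18      ] 290 320 202 224
```

View pics/c2.png

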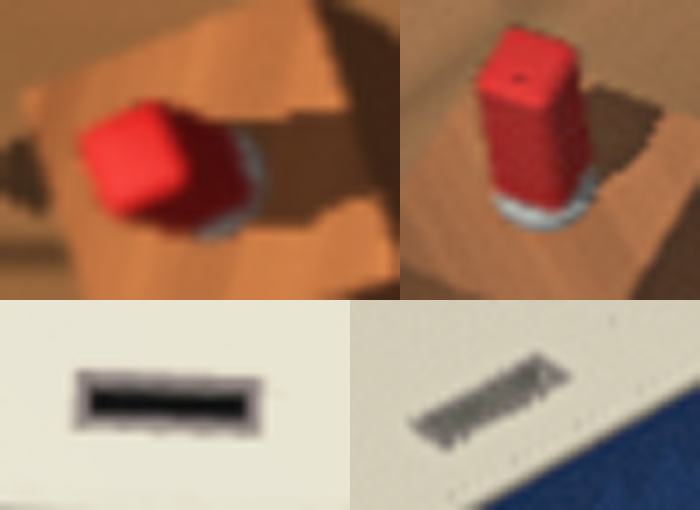

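```bash
python3 - <<'E'
from h import *
T=np.load('top0.npy',allow_pickle=True).item(); S=np.load('side0.npy',allow_pickle=True).item()
k=[atz(T,140+u/10-.45,272+v/10-.45,.122) for u,v in((80,140),(155,100),(188,172),(120,217))]
print('handle T',np.round(k,4).tolist(),np.mean(k,0),[np.degrees(np.arctan2(*(k[i]-k[i-1])[1::-1])).round(1) for i in range(4)])
k=[atz(S,230+(u-400)/7.5-.43,358+v/7.5-.43,.122) for u,v in((480,85),(515,25),(580,45),(545,108))]
print('handle S',np.mean(k,0),[np.degrees(np.arctan2(*(k[i]-k[i-1])[1::-1])).round(1) for i in range(4)])
for x0,pts,c,o in((0,((75,72),(262,78),(258,137),(73,130)),T,(295,155)),(350,((408,120),(540,52),(570,78),(445,150)),S,(278,185))):
    k=[atz(c,o[0]+(u-x0)/7-.43,o[1]+v/7-.43,.18) for u,v in pts]; print('slot',np.round(k,4).tolist(),np.mean(k,0))
print('dark T',atz(T,318.7,169.3,.18))
p,R,s=Rt(); print(p,R.round(3).tolist())
E
```

```text
handle T [[0.4499, 0.3776, 0.122], [0.4578, 0.3627, 0.122], [0.4436, 0.3554, 0.122], [0.4347, 0.3688, 0.122]] [0.44651071 0.36611912 0.122     ] [np.float64(30.1), np.float64(-62.0), np.float64(-152.8), np.float64(123.6)]
handle S [0.44156222 0.36374692 0.122     ] [np.float64(23.0), np.float64(-65.9), np.float64(-154.7), np.float64(114.6)]
slot [[0.6748, 0.0637, 0.18], [0.6727, 0.0124, 0.18], [0.6557, 0.0137, 0.18], [0.6581, 0.0642, 0.18]] [0.66533767 0.03847378 0.18      ]
slot [[0.6736, 0.0589, 0.18], [0.6696, 0.0075, 0.18], [0.6538, 0.0099, 0.18], [0.6551, 0.0606, 0.18]] [0.66301775 0.0342409  0.18      ]
dark T [0.66563214 0.03794335 0.18      ]
[ 0.13927524 -0.55722373  0.25523486] [[-0.0, 0.97, 0.242], [0.002, 0.242, -0.97], [-1.0, 0.0, -0.002]]
```

apply_moves --plan '[{"fingers":0.2,"delta_pos":[0,0,0],"roll":-0.105},{"fingers":0.2,"delta_pos":[0,0,0],"roll":-0.105},{"fingers":0.2,"delta_pos":[0,0.032,-0.02],"roll":0},{"fingers":0.2,"delta_pos":[0,0.032,-0.02],"roll":0},{"fingers":0.2,"delta_pos":[0,0.032,-0.02],"roll":0}]' --squeeze 60

```text
time: 0.52
position: [0.1956, -0.4621, 0.2514]
tool_rot: [0.87, 1.396, -0.865]
ft_force: [0.5, -0.3, -0.4]
finger_gap: 0.0514
```

apply_moves --plan '[{"fingers":0.2,"delta_pos":[0,0.032,-0.02],"roll":0},{"fingers":0.2,"delta_pos":[0,0.032,-0.02],"roll":0},{"fingers":0.2,"delta_pos":[0,0.032,-0.02],"roll":0},{"fingers":0.2,"delta_pos":[0,0.032,-0.02],"roll":0},{"fingers":0.2,"delta_pos":[0,0.032,-0.02],"roll":0}]'

```text
time: 0.93
position: [0.2971, -0.2927, 0.2492]
tool_rot: [0.877, 1.398, -0.866]
ft_force: [1.3, -0.2, 0.1]
finger_gap: 0.0512
```

apply_moves --plan '[{"fingers":0.2,"delta_pos":[0,0.032,-0.02],"roll":0},{"fingers":0.2,"delta_pos":[0,0.032,-0.02],"roll":0},{"fingers":0.2,"delta_pos":[0,0.032,-0.02],"roll":0},{"fingers":0.2,"delta_pos":[0,0.032,-0.02],"roll":0},{"fingers":0.2,"delta_pos":[0,0.032,-0.02],"roll":0}]'

```text
time: 1.35
position: [0.3991, -0.1231, 0.2492]
tool_rot: [0.88, 1.398, -0.868]
ft_force: [0.8, -0.5, -0.6]
finger_gap: 0.0513
```

apply_moves --plan '[{"fingers":0.2,"delta_pos":[0,0.0195,-0.0322],"roll":0},{"fingers":0.2,"delta_pos":[0,0.0195,-0.0322],"roll":0},{"fingers":0.2,"delta_pos":[0,0.0195,-0.0322],"roll":0},{"fingers":0.2,"delta_pos":[0,0.0195,-0.0322],"roll":0},{"fingers":0.2,"delta_pos":[0,0.0195,-0.0322],"roll":0}]'

```text
time: 1.77
position: [0.418, 0.0735, 0.2504]
tool_rot: [0.88, 1.397, -0.868]
ft_force: [0.2, 0.2, 0.4]
finger_gap: 0.0512
```

apply_moves --plan '[{"fingers":0.2,"delta_pos":[0,0.0195,-0.0322],"roll":0},{"fingers":0.2,"delta_pos":[0,0.0195,-0.0322],"roll":0},{"fingers":0.2,"delta_pos":[0,0.0195,-0.0322],"roll":0},{"fingers":0.2,"delta_pos":[0,0.0195,-0.0322],"roll":0},{"fingers":0.2,"delta_pos":[0,0.0195,-0.0322],"roll":0}]'

```text
time: 2.18
position: [0.4328, 0.2709, 0.2508]
tool_rot: [0.878, 1.398, -0.868]
ft_force: [1.2, -0.6, 0.2]
finger_gap: 0.0513
```

apply_moves --plan '[{"fingers":0.2,"delta_pos":[0,0.0195,-0.0322],"roll":0},{"fingers":0.2,"delta_pos":[0,0.0195,-0.0322],"roll":0},{"fingers":0.2,"delta_pos":[0,0.0195,-0.0322],"roll":0},{"fingers":0.2,"delta_pos":[0,0,0],"roll":0},{"fingers":0.2,"delta_pos":[0,0,0],"roll":0}]'

```text
time: 2.6
position: [0.44, 0.3962, 0.2479]
tool_rot: [0.868, 1.405, -0.863]
ft_force: [-0.1, -0.4, -0.6]
finger_gap: 0.0509
```

```bash
cat >> h.py <<'E'
def go(x,y,z,jaw=None):
    p,R,s=Rt(); d=R.T@(np.array([x,y,z])-p); a=np.degrees(np.arctan2(R[1,2],R[0,2])); print('t',round(s['time'],2),'p',p.round(4),'jaw',a.round(2),'need',d.round(4),'tilt',R[:,0].round(4),'F',np.round(s['ft_force'],2),'gap',round(s['finger_gap'],4))
E
python3 - <<'E'
from h import *
go(.4445,.365,.104)
c=cam('top'); crop(c,100,230,220,320,6,'v1.png')
E
```

```text
t 2.6 p [0.44   0.3962 0.2479] jaw -63.66 need [ 0.1436 -0.0092  0.0317] tilt [-0.009   0.0094 -0.9999] F [-0.14 -0.39 -0.63] gap 0.0509
```

View pics/v1.png

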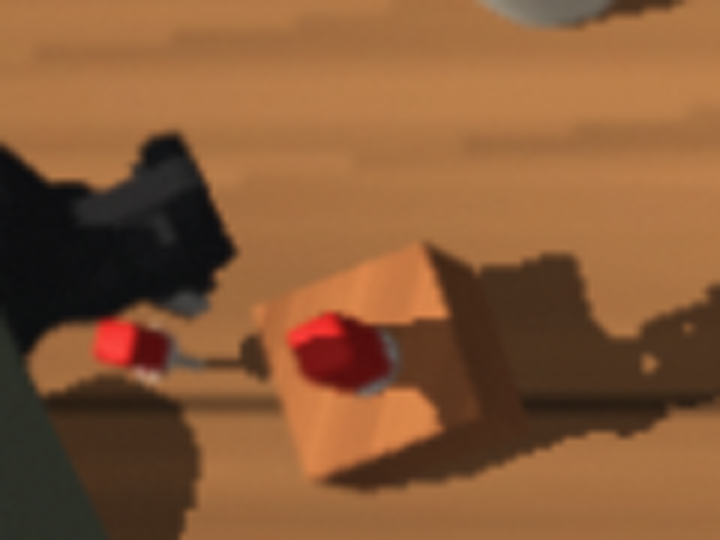

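apply_moves --plan '[{"fingers":0.2,"delta_pos":[0,-0.0046,0.0158],"roll":0},{"fingers":0.2,"delta_pos":[0,-0.0046,0.0158],"roll":0},{"fingers":0.2,"delta_pos":[0.03,0,0],"roll":0},{"fingers":0.2,"delta_pos":[0.03,0,0],"roll":0},{"fingers":0.2,"delta_pos":[0,0,0],"roll":0}]'

```text
time: 3.07
position: [0.4459, 0.3579, 0.1876]
tool_rot: [0.874, 1.402, -0.865]
ft_force: [-1.1, -1.1, -0.8]
finger_gap: 0.0509
```

```bash
python3 - <<'E'
from h import *
go(.4445,.365,.104)
E
```

```text
t 3.07 p [0.4459 0.3579 0.1876] jaw -63.94 need [ 0.0836  0.0019 -0.006 ] tilt [-0.0063  0.0103 -0.9999] F [-1.14 -1.06 -0.84] gap 0.0509
```

apply_moves --plan '[{"fingers":0.2,"delta_pos":[0.02,0.001,-0.003],"roll":0},{"fingers":0.2,"delta_pos":[0,0.0,0],"roll":0},{"fingers":0.2,"delta_pos":[0.015,0,0],"roll":0},{"fingers":0.2,"delta_pos":[0.01,0,0],"roll":0},{"fingers":0.2,"delta_pos":[0,0,0],"roll":0}]'

```text
time: 3.48
position: [0.4472, 0.3572, 0.1468]
tool_rot: [0.879, 1.398, -0.868]
ft_force: [-0.7, 0.9, 0.9]
finger_gap: 0.0513
```

```bash
python3 - <<'E'
from h import *
go(.4445,.365,.104)
c=cam('side'); crop(c,190,310,310,420,5,'v2.png')
E
```

```text
t 3.48 p [0.4472 0.3572 0.1468] jaw -64.29 need [ 0.0429  0.0009 -0.0078] tilt [-0.0039  0.0105 -0.9999] F [-0.69  0.89  0.85] gap 0.0513
```

View pics/v2.png

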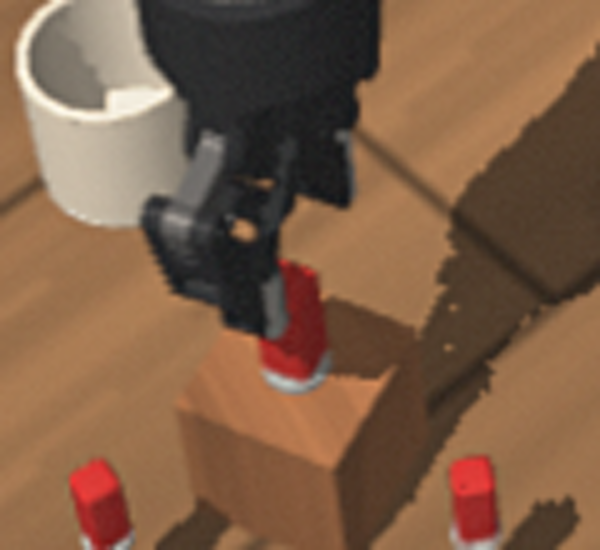

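apply_moves --plan '[{"fingers":0.2,"delta_pos":[0,0.001,-0.006],"roll":0},{"fingers":0.2,"delta_pos":[0.012,0,0],"roll":0},{"fingers":0.2,"delta_pos":[0.012,0,0],"roll":0},{"fingers":0.2,"delta_pos":[0.008,0,0],"roll":0},{"fingers":0.2,"delta_pos":[0,0,0],"roll":0}]'

```text
time: 3.95
position: [0.4488, 0.3661, 0.1186]
tool_rot: [0.886, 1.393, -0.86]
ft_force: [-0.5, -0.1, -0.8]
finger_gap: 0.051
```

```bash
python3 - <<'E'
from h import *
go(.4445,.365,.104)
E
```

```text
t 3.95 p [0.4488 0.3661 0.1186] jaw -64.27 need [ 0.0146 -0.0045 -0.0007] tilt [ 0.0053  0.0159 -0.9999] F [-0.51 -0.1  -0.82] gap 0.051
```

apply_moves --plan '[{"fingers":0.2,"delta_pos":[0.008,-0.003,0],"roll":0},{"fingers":0.2,"delta_pos":[0.004,0,0],"roll":0},{"fingers":0.2,"delta_pos":[0.002,0,0],"roll":0},{"fingers":0.2,"delta_pos":[0,0,0],"roll":0},{"fingers":0.2,"delta_pos":[0,0,0],"roll":0}]'

```text
time: 4.37
position: [0.4447, 0.3644, 0.1012]
tool_rot: [0.883, 1.395, -0.862]
ft_force: [-0.0, 0.4, 0.3]
finger_gap: 0.0513
```

```bash
python3 - <<'E'
from h import *
for i in range(3):
    go(.4445,.365,.104); cam('top')
E
```

```text
t 4.37 p [0.4447 0.3644 0.1012] jaw -64.25 need [-0.0028  0.0001 -0.0007] tilt [ 0.0021  0.0139 -0.9999] F [-0.04  0.4   0.32] gap 0.0513
t 4.42 p [0.4447 0.3644 0.1012] jaw -64.25 need [-0.0028  0.0002 -0.0007] tilt [ 0.002   0.0139 -0.9999] F [ 0.16  0.57 -0.87] gap 0.0513
t 4.47 p [0.4449 0.3645 0.1015] jaw -64.25 need [-0.0025 -0.0001 -0.0006] tilt [ 0.0025  0.0142 -0.9999] F [ 0.73  1.04 -0.44] gap 0.0509
```

apply_moves --plan '[{"fingers":0.2,"delta_pos":[-0.005,0,0],"roll":0},{"fingers":-0.3,"delta_pos":[0,0,0],"roll":0},{"fingers":-0.7,"delta_pos":[0,0,0],"roll":0},{"fingers":-1,"delta_pos":[0,0,0],"roll":0},{"fingers":-1,"delta_pos":[0,0,0],"roll":0}]' --squeeze 60

```text
time: 4.93
position: [0.4463, 0.3652, 0.1092]
tool_rot: [0.887, 1.392, -0.859]
ft_force: [-0.4, 0.4, -1.5]
finger_gap: 0.0194
```

apply_moves --plan '[{"fingers":-1,"delta_pos":[0,0,0],"roll":0},{"fingers":-1,"delta_pos":[0,0,0],"roll":0},{"fingers":-1,"delta_pos":[0,0,0],"roll":0},{"fingers":-1,"delta_pos":[0,0,0],"roll":0},{"fingers":-1,"delta_pos":[0,0,0],"roll":0}]'

```text
time: 5.35
position: [0.446, 0.365, 0.1088]
tool_rot: [0.886, 1.393, -0.859]
ft_force: [0.2, 0.3, 0.7]
finger_gap: 0.0193
```

```bash
python3 - <<'E'
from h import *
go(.4445,.365,.104); cam('top'); go(.4445,.365,.104)
p,R,s=Rt(); np.save('grasp.npy',[p,R[:,0]]); print(s['moment'])
E
```

```text
t 5.35 p [0.446  0.365  0.1088] jaw -64.26 need [ 0.0048 -0.0014 -0.0006] tilt [ 0.0055  0.016  -0.9999] F [0.18 0.34 0.68] gap 0.0193
t 5.4 p [0.446  0.365  0.1088] jaw -64.25 need [ 0.0048 -0.0014 -0.0006] tilt [ 0.0056  0.0159 -0.9999] F [ 0.56 -0.62  0.13] gap 0.0192
[-0.01172929  0.04120005  0.04910937]
```

apply_moves --plan '[{"fingers":-1,"delta_pos":[-0.01,0,0],"roll":0},{"fingers":-1,"delta_pos":[-0.015,0,0],"roll":0},{"fingers":-1,"delta_pos":[-0.02,0,0],"roll":0},{"fingers":-1,"delta_pos":[-0.02,0,0],"roll":0},{"fingers":-1,"delta_pos":[-0.025,0,0],"roll":0}]'

```text
time: 5.82
position: [0.4445, 0.3621, 0.1967]
tool_rot: [0.883, 1.394, -0.864]
ft_force: [0.6, 1.0, -1.2]
finger_gap: 0.0189
```

apply_moves --plan '[{"fingers":-1,"delta_pos":[-0.03,0,0],"roll":0},{"fingers":-1,"delta_pos":[-0.03,0,0],"roll":0},{"fingers":-1,"delta_pos":[-0.03,0,0],"roll":0},{"fingers":-1,"delta_pos":[-0.02,0,0],"roll":0},{"fingers":-1,"delta_pos":[0,0,0],"roll":0}]'

```text
time: 6.23
position: [0.4445, 0.361, 0.3204]
tool_rot: [0.889, 1.391, -0.857]
ft_force: [0.5, 0.4, -0.3]
finger_gap: 0.0193
```

```bash
cat >> h.py <<'E'
def tip(tx=None,ty=None,tz=None):
    """tip pos assuming key was vertical at grasp; need in tool axes to bring tip to target"""
    g=np.load('Rg.npy'); p,R,s=Rt(); o=g.T@np.array([0,0,-.1008]); ax=R@(g.T@np.array([0,0,1.])); t=p+R@o
    print('t',round(s['time'],2),'tip',t.round(4),'axis',ax.round(4),'F',np.round(s['ft_force'],2),'M',np.round(s['moment'],2),'gap',round(s['finger_gap'],4), 'jaw',np.degrees(np.arctan2(R[1,2],R[0,2])).round(2))
    if tx is not None: print('need',(R.T@(np.array([tx,ty,tz])-t)).round(4), 'y',R[:,1].round(3),'z',R[:,2].round(3))
E
python3 - <<'E'
from h import *
import h
p,x=np.load('grasp.npy')
z=np.array([np.cos(np.radians(-64.25)),np.sin(np.radians(-64.25)),0]); z-=x*(x@z); z/=np.linalg.norm(z); y=np.cross(z,x); np.save('Rg.npy',np.stack([x,y,z],1))
tip(.666,.0361,.195)
E
```

```text
t 6.23 tip [0.4448 0.3611 0.2196] axis [-0.0029 -0.0013  1.    ] F [ 0.53  0.41 -0.29] M [ 0.   -0.03  0.01] gap 0.0193 jaw -64.29
need [0.0209 0.058  0.3891] y [0.901 0.434 0.015] z [ 0.434 -0.901 -0.012]
```

apply_moves --plan '[{"fingers":-1,"delta_pos":[0,0.004,0.02],"roll":0},{"fingers":-1,"delta_pos":[0,0.006,0.036],"roll":0},{"fingers":-1,"delta_pos":[0,0.006,0.036],"roll":0},{"fingers":-1,"delta_pos":[0,0.006,0.036],"roll":0},{"fingers":-1,"delta_pos":[0,0.006,0.036],"roll":0}]'

```text
time: 6.65
position: [0.5385, 0.2284, 0.3185]
tool_rot: [0.881, 1.4, -0.843]
ft_force: [1.1, -0.2, -0.5]
finger_gap: 0.0195
```

apply_moves --plan '[{"fingers":-1,"delta_pos":[0,0.006,0.036],"roll":0},{"fingers":-1,"delta_pos":[0,0.006,0.036],"roll":0},{"fingers":-1,"delta_pos":[0,0.006,0.036],"roll":0},{"fingers":-1,"delta_pos":[0,0.005,0.03],"roll":0},{"fingers":-1,"delta_pos":[0,0.004,0.02],"roll":0}]'

```text
time: 7.07
position: [0.6343, 0.0893, 0.3076]
tool_rot: [0.878, 1.408, -0.852]
ft_force: [0.1, -0.8, -1.7]
finger_gap: 0.0194
```

```bash
python3 - <<'E'
from h import *
tip(.666,.0361,.195)
E
```

```text
t 7.07 tip [0.6333 0.0899 0.2069] axis [ 0.0099 -0.0056  0.9999] F [ 0.08 -0.77 -1.74] M [-0.01 -0.02  0.04] gap 0.0194 jaw -63.57
need [0.0105 0.0053 0.0629] y [0.896 0.445 0.006] z [ 0.445 -0.895 -0.021]
```

apply_moves --plan '[{"fingers":-1,"delta_pos":[-0.003,0.002,0.025],"roll":0},{"fingers":-1,"delta_pos":[0,0.001,0.015],"roll":0},{"fingers":-1,"delta_pos":[0,0.001,0.008],"roll":0},{"fingers":-1,"delta_pos":[0,0,0],"roll":0},{"fingers":-1,"delta_pos":[0,0,0],"roll":0}]'

```text
time: 7.48
position: [0.6591, 0.0414, 0.3009]
tool_rot: [0.88, 1.418, -0.864]
ft_force: [0.1, 1.1, 0.2]
finger_gap: 0.0195
```

```bash
python3 - <<'E'
from h import *
tip(.666,.0361,.195)
E
```

```text
t 7.48 tip [0.6568 0.042  0.2001] axis [ 0.0229 -0.0068  0.9997] F [0.14 1.12 0.18] M [-0.06 -0.    0.02] gap 0.0195 jaw -63.99
need [0.0048 0.0057 0.0095] y [ 0.899  0.439 -0.006] z [ 0.438 -0.898 -0.028]
```

apply_moves --plan '[{"fingers":-1,"delta_pos":[0,0.0055,0.0085],"roll":0},{"fingers":-1,"delta_pos":[0,0,0],"roll":0},{"fingers":-1,"delta_pos":[0,0,0],"roll":0},{"fingers":-1,"delta_pos":[0,0,0],"roll":0},{"fingers":-1,"delta_pos":[0,0,0],"roll":0}]'

```text
time: 7.9
position: [0.6666, 0.0412, 0.3004]
tool_rot: [0.876, 1.422, -0.858]
ft_force: [0.5, -0.8, -0.4]
finger_gap: 0.0194
```

```bash
python3 - <<'E'
from h import *
tip(.666,.0361,.195)
T=cam('top'); S=cam('side')
a=cv2.resize(T['frame'][140:200,280:360],None,fx=5,fy=5,interpolation=cv2.INTER_CUBIC)
b=cv2.resize(S['frame'][160:220,260:340],None,fx=5,fy=5,interpolation=cv2.INTER_CUBIC)
cv2.imwrite('pics/v3.png',np.hstack([a,b]))
E
```

```text
t 7.9 tip [0.6641 0.0421 0.1997] axis [ 0.0246 -0.0085  0.9997] F [ 0.47 -0.78 -0.39] M [-0.01  0.08 -0.01] gap 0.0194 jaw -63.62
need [ 0.0045 -0.0009  0.0063] y [ 0.896  0.444 -0.006] z [ 0.444 -0.895 -0.031]
```

View pics/v3.png

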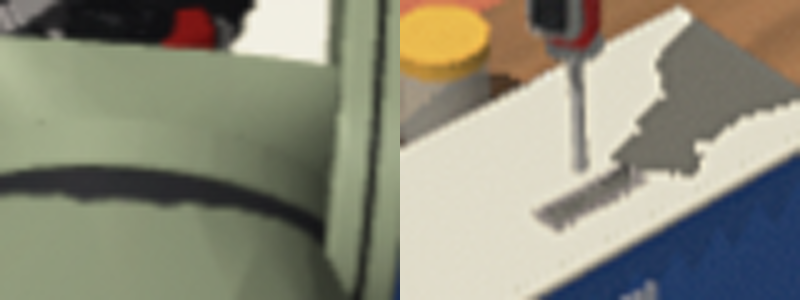

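```bash
python3 - <<'E'
from h import *
S=np.load('side0.npy',allow_pickle=True).item()
for v in(167,171): print('tip seen',atz(S,260+182/5-.4,160+v/5-.4,.1997))
k=[atz(S,260+(u-400)/5-.4,160+v/5-.4,.18) for u,v in((533,216),(632,166),(652,182),(560,233))]
print('slot seen now',np.round(k,4).tolist(),np.mean(k,0), 'prev',atz(S,297.7,198.9,.18))
E
```

```text
tip seen [0.66144468 0.04000329 0.1997    ]
tip seen [0.65945391 0.04185404 0.1997    ]
slot seen now [[0.6703, 0.0608, 0.18], [0.6656, 0.0075, 0.18], [0.6516, 0.0091, 0.18], [0.6539, 0.0604, 0.18]] [0.66036653 0.03444775 0.18      ] prev [0.6628494 0.0345677 0.18     ]
```

apply_moves --plan '[{"fingers":-1,"delta_pos":[0,-0.0015,0.006],"roll":0},{"fingers":-1,"delta_pos":[0,0,0],"roll":0},{"fingers":-1,"delta_pos":[0.005,0,0],"roll":0},{"fingers":-1,"delta_pos":[0.004,0,0],"roll":0},{"fingers":-1,"delta_pos":[0,0,0],"roll":0}]'

```text
time: 8.42
position: [0.6679, 0.0348, 0.2915]
tool_rot: [0.876, 1.421, -0.858]
ft_force: [-0.3, 0.8, -1.4]
finger_gap: 0.0193
```

```bash
python3 - <<'E'
from h import *
tip(.6655,.0358,.175)
E
```

```text
t 8.42 tip [0.6656 0.0357 0.1907] axis [ 0.0229 -0.0082  0.9997] F [-0.26  0.83 -1.4 ] M [0.03 0.01 0.03] gap 0.0193 jaw -63.61
need [0.0157 0.0001 0.0003] y [ 0.896  0.445 -0.005] z [ 0.444 -0.895 -0.029]
```

apply_moves --plan '[{"fingers":-1,"delta_pos":[0.003,0,0],"roll":0},{"fingers":-1,"delta_pos":[0.0025,0,0],"roll":0},{"fingers":-1,"delta_pos":[0.0025,0,0],"roll":0},{"fingers":-1,"delta_pos":[0.002,0,0],"roll":0},{"fingers":-1,"delta_pos":[0.002,0,0],"roll":0}]'

```text
time: 8.83
position: [0.6674, 0.035, 0.2776]
tool_rot: [0.876, 1.422, -0.858]
ft_force: [1.1, 0.2, -0.8]
finger_gap: 0.0192
```

```bash
python3 - <<'E'
from h import *
tip(.6655,.0358,.17)
E
```

```text
t 8.83 tip [0.6649 0.0359 0.1769] axis [ 0.024  -0.0084  0.9997] F [ 1.07  0.2  -0.84] M [ 0.01 -0.04  0.03] gap 0.0192 jaw -63.62
need [0.0068 0.0005 0.0005] y [ 0.896  0.444 -0.006] z [ 0.444 -0.895 -0.03 ]
```

apply_moves --plan '[{"fingers":-1,"delta_pos":[0.0025,0.0003,0.0003],"roll":0},{"fingers":-1,"delta_pos":[0.0025,0.0003,0.0003],"roll":0},{"fingers":-1,"delta_pos":[0.0025,0,0],"roll":0},{"fingers":-1,"delta_pos":[0.0025,0,0],"roll":0},{"fingers":-1,"delta_pos":[0.001,0,0],"roll":0}]'

```text
time: 9.25
position: [0.6679, 0.0352, 0.2649]
tool_rot: [0.876, 1.422, -0.858]
ft_force: [0.4, 0.1, -0.9]
finger_gap: 0.0193
```

```bash
python3 - <<'E'
from h import *
tip(.6655,.0358,.156)
E
```

```text
t 9.25 tip [0.6654 0.036  0.1642] axis [ 0.0246 -0.0085  0.9997] F [ 0.36  0.14 -0.92] M [-0.01  0.06 -0.06] gap 0.0193 jaw -63.61
need [0.0082 0.     0.0005] y [ 0.896  0.445 -0.006] z [ 0.444 -0.895 -0.03 ]
```

apply_moves --plan '[{"fingers":-1,"delta_pos":[0.002,0,0],"roll":0},{"fingers":-1,"delta_pos":[0.002,0,0],"roll":0},{"fingers":-1,"delta_pos":[0.0015,0,0],"roll":0},{"fingers":-1,"delta_pos":[0.0015,0,0],"roll":0},{"fingers":-1,"delta_pos":[0.001,0,0],"roll":0}]'

```text
time: 9.67
position: [0.6679, 0.0354, 0.2565]
tool_rot: [0.876, 1.422, -0.858]
ft_force: [-2.0, 0.3, 3.8]
finger_gap: 0.0194
```

apply_moves --plan '[{"fingers":-1,"delta_pos":[0.001,0,0],"roll":0},{"fingers":-1,"delta_pos":[0.001,0,0],"roll":0},{"fingers":-1,"delta_pos":[0.001,0,0],"roll":0},{"fingers":-1,"delta_pos":[0.001,0,0],"roll":0},{"fingers":-1,"delta_pos":[0.001,0,0],"roll":0}]'

```text
time: 10.08
position: [0.6679, 0.0355, 0.2565]
tool_rot: [0.876, 1.42, -0.857]
ft_force: [-2.3, -0.1, 5.6]
finger_gap: 0.0196
```

```bash
python3 - <<'E'
from h import *
tip(.6655,.0358,.156)
E
```

```text
t 10.08 tip [0.6657 0.0363 0.1557] axis [ 0.0214 -0.008   0.9997] F [-2.29 -0.13  5.62] M [0.01 0.72 0.02] gap 0.0196 jaw -63.59
need [-0.0003 -0.0004  0.0004] y [ 0.896  0.445 -0.004] z [ 0.445 -0.895 -0.029]
```

apply_moves --plan '[{"fingers":-1,"delta_pos":[0.0007,0.001,-0.0017],"roll":0},{"fingers":-1,"delta_pos":[0.0007,0.001,-0.0017],"roll":0},{"fingers":-1,"delta_pos":[0.0007,0.001,-0.0017],"roll":0},{"fingers":-1,"delta_pos":[0.0007,0,0],"roll":0},{"fingers":-1,"delta_pos":[0.0007,0,0],"roll":0}]'

```text
time: 10.5
position: [0.6692, 0.0389, 0.2565]
tool_rot: [0.874, 1.412, -0.86]
ft_force: [-2.5, -2.6, 7.1]
finger_gap: 0.0192
```

```bash
python3 - <<'E'
from h import *
tip(.6655,.0358,.156)
E
```

```text
t 10.5 tip [0.6675 0.039  0.1557] axis [ 0.0172 -0.0016  0.9999] F [-2.55 -2.57  7.06] M [-0.33  0.66 -0.01] gap 0.0192 jaw -63.67
need [-0.0003 -0.0032  0.002 ] y [ 0.896  0.444 -0.003] z [ 0.444 -0.896 -0.021]
```

apply_moves --plan '[{"fingers":-1,"delta_pos":[0.0004,0,-0.0022],"roll":0},{"fingers":-1,"delta_pos":[0.0004,0,-0.0022],"roll":0},{"fingers":-1,"delta_pos":[0.0005,0.0005,-0.0022],"roll":0},{"fingers":-1,"delta_pos":[0.0007,0.0,0],"roll":0},{"fingers":-1,"delta_pos":[0.0007,0,0],"roll":0}]'

```text
time: 10.92
position: [0.6687, 0.0439, 0.2565]
tool_rot: [0.874, 1.404, -0.859]
ft_force: [-2.5, -2.4, 6.0]
finger_gap: 0.0192
```

```bash
python3 - <<'E'
from h import *
tip(.6655,.0358,.156)
E
```

```text
t 10.92 tip [0.6677 0.0437 0.1557] axis [0.0103 0.0025 0.9999] F [-2.45 -2.43  6.04] M [-0.64  0.57  0.07] gap 0.0192 jaw -63.7
need [-0.0004 -0.0055  0.0061] y [0.897 0.443 0.002] z [ 0.443 -0.896 -0.014]
```

apply_moves --plan '[{"fingers":-1,"delta_pos":[0.0004,0,-0.0022],"roll":0},{"fingers":-1,"delta_pos":[0.0005,0,-0.0022],"roll":0},{"fingers":-1,"delta_pos":[0.0007,0,0],"roll":0},{"fingers":-1,"delta_pos":[0.0007,0,0],"roll":0},{"fingers":-1,"delta_pos":[0.0007,0,0],"roll":0}]'

```text
time: 11.33
position: [0.6679, 0.0478, 0.2565]
tool_rot: [0.873, 1.398, -0.858]
ft_force: [-1.3, -2.7, 7.5]
finger_gap: 0.0193
```

apply_moves --plan '[{"fingers":-1,"delta_pos":[0.0005,0,-0.0022],"roll":0},{"fingers":-1,"delta_pos":[0.0005,0,-0.0022],"roll":0},{"fingers":-1,"delta_pos":[0.0007,0,0],"roll":0},{"fingers":-1,"delta_pos":[0.0007,0,0],"roll":0},{"fingers":-1,"delta_pos":[0.0007,0,0],"roll":0}]'

```text
time: 11.75
position: [0.667, 0.0515, 0.2565]
tool_rot: [0.873, 1.393, -0.856]
ft_force: [-1.0, -2.9, 8.0]
finger_gap: 0.0192
```

```bash
python3 - <<'E'
from h import *
tip(.6655,.0358,.156)
E
```

```text
t 11.75 tip [0.6669 0.0507 0.1557] axis [7.0e-04 7.3e-03 1.0e+00] F [-1.02 -2.86  8.04] M [-0.75  0.3   0.02] gap 0.0192 jaw -63.67
need [-0.0005 -0.0079  0.0127] y [0.896 0.443 0.008] z [ 0.443 -0.896 -0.006]
```

apply_moves --plan '[{"fingers":-1,"delta_pos":[-0.004,0,0],"roll":0},{"fingers":-1,"delta_pos":[0,-0.003,0.005],"roll":0},{"fingers":-1,"delta_pos":[0,-0.003,0.005],"roll":0},{"fingers":-1,"delta_pos":[0,-0.0025,0.004],"roll":0},{"fingers":-1,"delta_pos":[0,0,0],"roll":0}]'

```text
time: 12.17
position: [0.6648, 0.0399, 0.2566]
tool_rot: [0.879, 1.402, -0.848]
ft_force: [0.7, -0.7, 2.6]
finger_gap: 0.0193
```

```bash
python3 - <<'E'
from h import *
tip(.6653,.0335,.156)
E
```

```text
t 12.17 tip [0.6644 0.0404 0.1558] axis [ 0.0033 -0.0046  1.    ] F [ 0.65 -0.67  2.6 ] M [-0.18 -0.04 -0.01] gap 0.0193 jaw -63.51
need [-0.0003 -0.0023  0.0065] y [0.895 0.446 0.011] z [ 0.446 -0.895 -0.018]
```

apply_moves --plan '[{"fingers":-1,"delta_pos":[0.0003,-0.0006,0.0022],"roll":0},{"fingers":-1,"delta_pos":[0.0003,-0.0006,0.0022],"roll":0},{"fingers":-1,"delta_pos":[0.0004,-0.0008,0.0022],"roll":0},{"fingers":-1,"delta_pos":[0.0007,0,0],"roll":0},{"fingers":-1,"delta_pos":[0.0007,0,0],"roll":0}]'

```text
time: 12.58
position: [0.6657, 0.0344, 0.2566]
tool_rot: [0.882, 1.405, -0.845]
ft_force: [-1.1, 2.8, 5.6]
finger_gap: 0.0193
```

apply_moves --plan '[{"fingers":-1,"delta_pos":[0.0004,-0.0008,0.0022],"roll":0},{"fingers":-1,"delta_pos":[0.0004,-0.0008,0.0022],"roll":0},{"fingers":-1,"delta_pos":[0.0007,0,0],"roll":0},{"fingers":-1,"delta_pos":[0.0007,0,0],"roll":0},{"fingers":-1,"delta_pos":[0.0007,0,0],"roll":0}]'

```text
time: 13.0
position: [0.6646, 0.0274, 0.2504]
tool_rot: [0.878, 1.408, -0.851]
ft_force: [0.4, 0.5, -1.2]
finger_gap: 0.019
```

```bash
python3 - <<'E'
from h import *
tip(.665,.028,.156)
E
```

```text
t 13.0 tip [0.6637 0.028  0.1496] axis [ 0.0087 -0.0056  0.9999] F [ 0.38  0.46 -1.2 ] M [-0.02  0.02  0.03] gap 0.019 jaw -63.52
need [-0.0064  0.0012  0.0004] y [0.895 0.446 0.007] z [ 0.446 -0.895 -0.021]
```

apply_moves --plan '[{"fingers":-1,"delta_pos":[0.001,0,0],"roll":0},{"fingers":-1,"delta_pos":[0.001,0,0],"roll":0},{"fingers":-1,"delta_pos":[0.001,0,0],"roll":0},{"fingers":-1,"delta_pos":[0.001,0,0],"roll":0},{"fingers":-1,"delta_pos":[0.001,0,0],"roll":0}]'

```text
time: 13.42
position: [0.6645, 0.0264, 0.2438]
tool_rot: [0.877, 1.408, -0.853]
ft_force: [-1.7, -0.3, 3.7]
finger_gap: 0.0194
```

apply_moves --plan '[{"fingers":-1,"delta_pos":[0.001,0,0],"roll":0},{"fingers":-1,"delta_pos":[0.001,0,0],"roll":0},{"fingers":-1,"delta_pos":[0.001,0,0],"roll":0},{"fingers":-1,"delta_pos":[0.001,0,0],"roll":0},{"fingers":-1,"delta_pos":[0.001,0,0],"roll":0}]'

```text
time: 13.83
position: [0.6645, 0.0265, 0.2418]
tool_rot: [0.876, 1.406, -0.852]
ft_force: [-2.4, 0.1, 4.2]
finger_gap: 0.0191
```

```bash
python3 - <<'E'
from h import *
tip(.665,.028,.14)
E
```

```text
t 13.83 tip [0.6636 0.0268 0.141 ] axis [ 0.0085 -0.0031  1.    ] F [-2.4   0.08  4.24] M [0.06 0.36 0.03] gap 0.0191 jaw -63.54
need [ 0.0011  0.0018 -0.0005] y [0.895 0.445 0.006] z [ 0.445 -0.895 -0.019]
```

apply_moves --plan '[{"fingers":-1,"delta_pos":[0.0014,0,0],"roll":0},{"fingers":-1,"delta_pos":[0.0014,0,0],"roll":0},{"fingers":-1,"delta_pos":[0.0014,0,0],"roll":0},{"fingers":-1,"delta_pos":[0.0014,0,0],"roll":0},{"fingers":-1,"delta_pos":[0.0014,0,0],"roll":0}]'

```text
time: 14.25
position: [0.6645, 0.0266, 0.2376]
tool_rot: [0.876, 1.404, -0.852]
ft_force: [-1.8, -0.5, 6.2]
finger_gap: 0.0191
```

apply_moves --plan '[{"fingers":-1,"delta_pos":[0.0014,0,0],"roll":0},{"fingers":-1,"delta_pos":[0.0014,0,0],"roll":0},{"fingers":-1,"delta_pos":[0.0014,0,0],"roll":0},{"fingers":-1,"delta_pos":[0.0014,0,0],"roll":0},{"fingers":-1,"delta_pos":[0.0014,0,0],"roll":0}]'

```text
time: 14.67
position: [0.6644, 0.0266, 0.2339]
tool_rot: [0.876, 1.403, -0.851]
ft_force: [-2.4, -0.3, 6.6]
finger_gap: 0.0193
```

```bash
python3 - <<'E'
from h import *
tip(.665,.028,.134)
S=cam('side'); P=cloud(S); b=(S['frame'][...,0]>80)&(S['frame'][...,2]<50)&(abs(P[...,1]-.04)<.13)&(P[...,0]<.7)&(P[...,0]>.4)&(P[...,2]>.02)&(P[...,2]<.19)
q=P[b]; print(len(q),q[:,0].min(),[ (round(z,2),round(float(np.median(q[abs(q[:,2]-z)<.01,0])),4)) for z in (.05,.08,.11,.14,.165) if (abs(q[:,2]-z)<.01).sum()>5])
E
```

```text
t 14.67 tip [0.6638 0.0268 0.1331] axis [ 0.0059 -0.0019  1.    ] F [-2.45 -0.27  6.57] M [0.02 0.64 0.03] gap 0.0193 jaw -63.51
need [-0.0009  0.0016 -0.0005] y [0.895 0.446 0.008] z [ 0.446 -0.895 -0.016]
1959 0.5732087009068791 [(0.05, 0.6222), (0.08, 0.6116), (0.11, 0.6005), (0.14, 0.5895), (0.17, 0.5825)]
```

The cover has sprung: the fitted slope gives 0.35 rad. I'll pull the key out.

apply_moves --plan '[{"fingers":-1,"delta_pos":[-0.004,0,0],"roll":0},{"fingers":-1,"delta_pos":[-0.01,0,0],"roll":0},{"fingers":-1,"delta_pos":[-0.012,0,0],"roll":0},{"fingers":-1,"delta_pos":[-0.015,0,0],"roll":0},{"fingers":-1,"delta_pos":[-0.015,0,0],"roll":0}]'

```text
time: 15.13
position: [0.6643, 0.0255, 0.2858]
tool_rot: [0.875, 1.406, -0.853]
ft_force: [-0.8, -0.2, 0.2]
finger_gap: 0.0193
```

apply_moves --plan '[{"fingers":-1,"delta_pos":[-0.02,0,0],"roll":0},{"fingers":-1,"delta_pos":[-0.02,0,0],"roll":0},{"fingers":-1,"delta_pos":[-0.01,0,0],"roll":0},{"fingers":-1,"delta_pos":[0,0,0],"roll":0},{"fingers":-1,"delta_pos":[0,0,0],"roll":0}]'

```text
time: 15.55
position: [0.6646, 0.0242, 0.3403]
tool_rot: [0.875, 1.406, -0.853]
ft_force: [0.0, -0.5, -1.0]
finger_gap: 0.0194
```

```bash
python3 - <<'E'
from h import *
tip(.446,.365,.22)
S=cam('side'); crop(S,200,120,340,240,5,'v4.png')
E
```

```text
t 15.55 tip [0.6637 0.0244 0.2395] axis [ 0.0091 -0.0019  1.    ] F [ 0.   -0.48 -1.05] M [ 0.03  0.03 -0.02] gap 0.0194 jaw -63.55
need [ 0.0264 -0.0433 -0.4015] y [0.895 0.445 0.005] z [ 0.445 -0.895 -0.018]
```

View pics/v4.png

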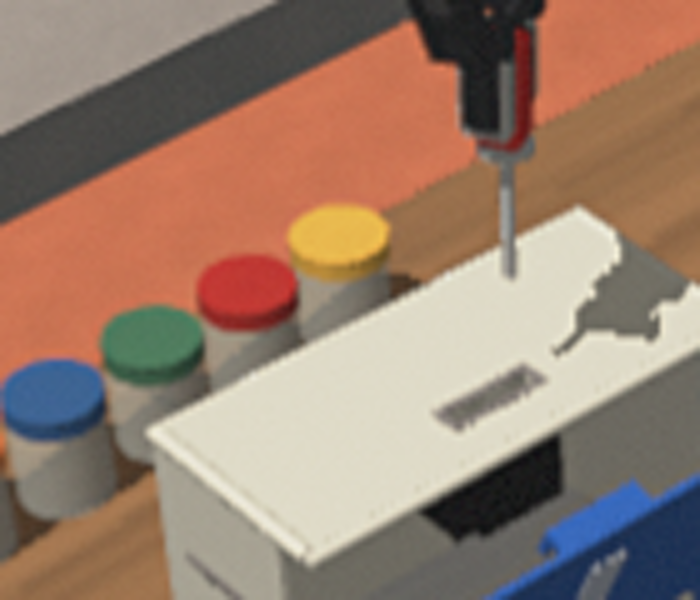

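The view shows the key clear of the dispenser and the cover open. I'll return the key to the block.

apply_moves --plan '[{"fingers":-1,"delta_pos":[0,-0.003,-0.02],"roll":0},{"fingers":-1,"delta_pos":[0,-0.004,-0.036],"roll":0},{"fingers":-1,"delta_pos":[0,-0.004,-0.036],"roll":0},{"fingers":-1,"delta_pos":[0,-0.004,-0.036],"roll":0},{"fingers":-1,"delta_pos":[0,-0.004,-0.036],"roll":0}]'

```text
time: 16.02
position: [0.5727, 0.159, 0.3322]
tool_rot: [0.879, 1.411, -0.874]
ft_force: [0.6, 0.3, -1.2]
finger_gap: 0.0195
```

apply_moves --plan '[{"fingers":-1,"delta_pos":[0,-0.004,-0.036],"roll":0},{"fingers":-1,"delta_pos":[0,-0.004,-0.036],"roll":0},{"fingers":-1,"delta_pos":[0,-0.004,-0.036],"roll":0},{"fingers":-1,"delta_pos":[0,-0.003,-0.03],"roll":0},{"fingers":-1,"delta_pos":[0,-0.002,-0.02],"roll":0}]'

```text
time: 16.43
position: [0.478, 0.3006, 0.3264]
tool_rot: [0.87, 1.424, -0.884]
ft_force: [0.6, 0.0, -0.9]
finger_gap: 0.0193
```

```bash
python3 - <<'E'
from h import *
tip(.446,.365,.1)
E
```

```text
t 16.43 tip [0.474  0.3001 0.2257] axis [0.0393 0.0048 0.9992] F [ 0.58  0.01 -0.87] M [0.01 0.04 0.03] gap 0.0193 jaw -64.31
need [ 0.1273  0.0061 -0.0675] y [ 0.901  0.434 -0.026] z [ 0.433 -0.901 -0.025]
```

apply_moves --plan '[{"fingers":-1,"delta_pos":[0.003,0,-0.015],"roll":0},{"fingers":-1,"delta_pos":[0.003,0,-0.012],"roll":0},{"fingers":-1,"delta_pos":[0.003,0,-0.01],"roll":0},{"fingers":-1,"delta_pos":[0.003,0,-0.008],"roll":0},{"fingers":-1,"delta_pos":[0,0,0],"roll":0}]'

```text
time: 16.85
position: [0.4495, 0.3465, 0.3075]
tool_rot: [0.856, 1.435, -0.888]
ft_force: [0.6, -1.0, -1.1]
finger_gap: 0.0194
```

```bash
python3 - <<'E'
from h import *
tip(.446,.365,.1)
E
```

```text
t 16.85 tip [0.4442 0.3455 0.2068] axis [0.0519 0.0097 0.9986] F [ 0.62 -1.03 -1.12] M [-0.03 -0.04  0.04] gap 0.0194 jaw -63.86
need [ 0.1068  0.0143 -0.0139] y [ 0.897  0.441 -0.039] z [ 0.44  -0.897 -0.026]
```

apply_moves --plan '[{"fingers":-1,"delta_pos":[0,0.003,-0.003],"roll":0},{"fingers":-1,"delta_pos":[0,0.003,-0.003],"roll":0},{"fingers":-1,"delta_pos":[0,0.003,-0.003],"roll":0},{"fingers":-1,"delta_pos":[0,0.003,-0.003],"roll":0},{"fingers":-1,"delta_pos":[0,0.002,-0.002],"roll":0}]'

```text
time: 17.27
position: [0.4579, 0.3643, 0.3058]
tool_rot: [0.857, 1.433, -0.893]
ft_force: [0.3, -0.8, -1.1]
finger_gap: 0.0193
```

```bash
python3 - <<'E'
from h import *
tip(.446,.365,.1); p,R,s=Rt(); print(np.round(s['q'],4),R[:,0])
E
```

```text
t 17.27 tip [0.4526 0.3631 0.2052] axis [0.0531 0.012  0.9985] F [ 0.33 -0.79 -1.13] M [ 0.01 -0.01 -0.  ] gap 0.0193 jaw -64.08
need [ 0.1054 -0.0007 -0.002 ] y [ 0.898  0.438 -0.041] z [ 0.437 -0.899 -0.024]
[0.5107 0.2165 1.4279 0.0268 1.5368 1.6272] [-0.04765     0.00398828 -0.99885613]
```

apply_moves --plan '[{"fingers":-1,"delta_pos":[-0.03,0,0],"roll":0},{"fingers":-1,"delta_pos":[-0.03,0,0],"roll":0},{"fingers":-1,"delta_pos":[0,0,0],"roll":0},{"fingers":-1,"delta_pos":[0,0,0],"roll":0},{"fingers":-1,"delta_pos":[0,0,0],"roll":0}]'

```text
time: 17.68
position: [0.4626, 0.3639, 0.3661]
tool_rot: [0.857, 1.434, -0.896]
ft_force: [0.9, 0.1, -0.2]
finger_gap: 0.0192
```

```bash
python3 - <<'E'
from h import *
tip(.446,.365,.1); p,R,s=Rt(); print(np.round(s['q'],4),R[:,0])
E
```

```text
t 17.68 tip [0.457  0.3625 0.2655] axis [0.055  0.0133 0.9984] F [ 0.91  0.07 -0.23] M [ 0.05 -0.02 -0.03] gap 0.0192 jaw -64.21
need [ 0.1658 -0.0017 -0.0031] y [ 0.899  0.436 -0.043] z [ 0.435 -0.9   -0.024]
[0.5064 0.199  1.3276 0.0264 1.6569 1.6283] [-0.04946599  0.00263361 -0.99877234]
```

apply_moves --plan '[{"fingers":-1,"delta_pos":[0,0.03,0],"roll":0},{"fingers":-1,"delta_pos":[0,0.03,0],"roll":0},{"fingers":-1,"delta_pos":[0,0.03,0],"roll":0},{"fingers":-1,"delta_pos":[0,0,0],"roll":0},{"fingers":-1,"delta_pos":[0,0,0],"roll":0}]'

```text
time: 18.1
position: [0.5427, 0.4022, 0.3509]
tool_rot: [0.846, 1.442, -0.91]
ft_force: [-0.1, -0.3, -1.5]
finger_gap: 0.019
```

```bash
python3 - <<'E'
from h import *
tip(.446,.365,.1)
E
```

```text
t 18.1 tip [0.5357 0.4001 0.2503] axis [0.0697 0.0214 0.9973] F [-0.09 -0.32 -1.46] M [ 0.02 -0.03  0.01] gap 0.019 jaw -64.26
need [ 0.156  -0.0868 -0.0039] y [ 0.899  0.435 -0.06 ] z [ 0.434 -0.901 -0.023]
```

apply_moves --plan '[{"fingers":-1,"delta_pos":[0,-0.02,0],"roll":0},{"fingers":-1,"delta_pos":[0,-0.02,0],"roll":0},{"fingers":-1,"delta_pos":[0,-0.02,0],"roll":0},{"fingers":-1,"delta_pos":[0,-0.02,0],"roll":0},{"fingers":-1,"delta_pos":[0,0,0],"roll":0}]'

```text
time: 18.52
position: [0.4645, 0.3635, 0.3462]
tool_rot: [0.836, 1.449, -0.924]
ft_force: [0.1, -0.0, -0.9]
finger_gap: 0.0193
```

```bash
python3 - <<'E'
from h import *
tip(.446,.365,.1)
E
```

```text
t 18.52 tip [0.4561 0.3606 0.2458] axis [0.0839 0.0292 0.996 ] F [ 0.11 -0.01 -0.91] M [ 0.01 -0.04  0.05] gap 0.0193 jaw -64.36
need [ 0.1461  0.004  -0.0051] y [ 0.898  0.433 -0.076] z [ 0.433 -0.901 -0.022]
```

apply_moves --plan '[{"fingers":-1,"delta_pos":[0.018,0.0,-0.001],"roll":0},{"fingers":-1,"delta_pos":[0.018,0,-0.001],"roll":0},{"fingers":-1,"delta_pos":[0.018,0.001,-0.001],"roll":0},{"fingers":-1,"delta_pos":[0.018,0.001,-0.001],"roll":0},{"fingers":-1,"delta_pos":[0.018,0.001,-0.001],"roll":0}]'

```text
time: 18.93
position: [0.457, 0.3681, 0.2597]
tool_rot: [0.845, 1.442, -0.912]
ft_force: [0.1, -0.1, -0.7]
finger_gap: 0.0191
```

apply_moves --plan '[{"fingers":-1,"delta_pos":[0.015,0.001,0],"roll":0},{"fingers":-1,"delta_pos":[0.01,0,0],"roll":0},{"fingers":-1,"delta_pos":[0.008,0,0],"roll":0},{"fingers":-1,"delta_pos":[0,0,0],"roll":0},{"fingers":-1,"delta_pos":[0,0,0],"roll":0}]'

```text
time: 19.35
position: [0.4512, 0.3662, 0.2194]
tool_rot: [0.839, 1.446, -0.919]
ft_force: [0.3, 0.6, -0.9]
finger_gap: 0.0194
```

```bash
python3 - <<'E'
from h import *
tip(.446,.365,.08)
E
```

```text
t 19.35 tip [0.4433 0.3634 0.119 ] axis [0.0792 0.0271 0.9965] F [ 0.28  0.58 -0.89] M [ 0.01 -0.03 -0.01] gap 0.0194 jaw -64.32
need [0.0386 0.0059 0.0006] y [ 0.898  0.434 -0.071] z [ 0.433 -0.901 -0.022]
```

apply_moves --plan '[{"fingers":-1,"delta_pos":[0.01,0.002,0],"roll":0},{"fingers":-1,"delta_pos":[0.01,0.002,0],"roll":0},{"fingers":-1,"delta_pos":[0.01,0.002,0.0006],"roll":0},{"fingers":-1,"delta_pos":[0,0,0],"roll":0},{"fingers":-1,"delta_pos":[0,0,0],"roll":0}]'

```text
time: 19.77
position: [0.4572, 0.3691, 0.1892]
tool_rot: [0.844, 1.443, -0.914]
ft_force: [0.1, -0.2, -0.5]
finger_gap: 0.0191
```

```bash
python3 - <<'E'
from h import *
tip(.446,.365,.07)
c=cam('side'); crop(c,190,310,310,420,5,'v5.png')
E
```

```text
t 19.77 tip [0.4498 0.3667 0.0887] axis [0.0735 0.0238 0.997 ] F [ 0.14 -0.18 -0.54] M [ 0.   -0.08  0.02] gap 0.0191 jaw -64.32
need [ 0.0189 -0.0029  0.0003] y [ 0.899  0.434 -0.065] z [ 0.433 -0.901 -0.022]
```

View pics/v5.png

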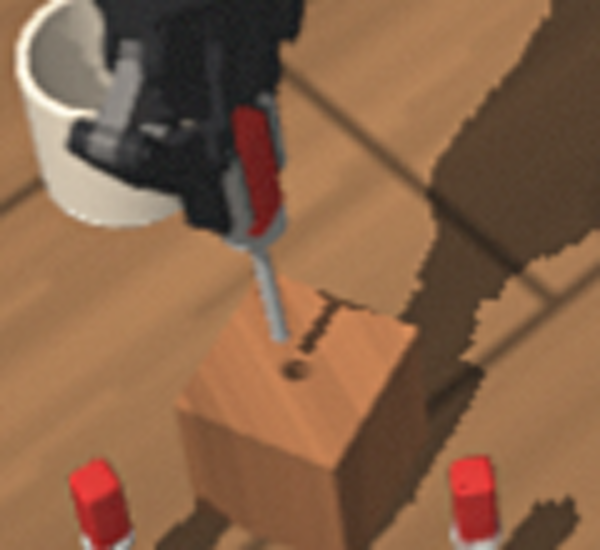

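The tip (crop 280,338) is just above the hole (295,370). I compare the two in this camera.

```bash
python3 - <<'E'
from h import *
S=np.load('side0.npy',allow_pickle=True).item()
print('hole',atz(S,248.6,383.6,.07),'tip',atz(S,245.6,377.2,.0887)); tip(.446,.365,.07)
E
```

```text
hole [0.44243482 0.36510349 0.07      ] tip [0.44563314 0.36720026 0.0887    ]
t 19.82 tip [0.4494 0.3665 0.0884] axis [0.0742 0.0244 0.9969] F [-0.6   0.28 -1.31] M [-0.03 -0.04  0.03] gap 0.0191 jaw -64.33
need [ 0.0186 -0.0025  0.0002] y [ 0.899  0.434 -0.066] z [ 0.433 -0.901 -0.022]
```

apply_moves --plan '[{"fingers":-1,"delta_pos":[0.004,-0.0025,0],"roll":0},{"fingers":-1,"delta_pos":[0.004,0,0],"roll":0},{"fingers":-1,"delta_pos":[0.003,0,0],"roll":0},{"fingers":-1,"delta_pos":[0,0,0],"roll":0},{"fingers":-1,"delta_pos":[0,0,0],"roll":0}]'

```text
time: 20.23
position: [0.4541, 0.3679, 0.1779]
tool_rot: [0.844, 1.443, -0.914]
ft_force: [-0.4, 0.4, -0.9]
finger_gap: 0.0194
```

```bash
python3 - <<'E'
from h import *
tip(.446,.365,.065)
E
```

```text
t 20.23 tip [0.4468 0.3655 0.0774] axis [0.0727 0.0235 0.9971] F [-0.37  0.41 -0.89] M [-0.03 -0.09  0.01] gap 0.0194 jaw -64.32
need [ 0.0125 -0.0002  0.0004] y [ 0.899  0.434 -0.064] z [ 0.433 -0.901 -0.022]
```

Aligned within 1 mm, so I insert.

apply_moves --plan '[{"fingers":-1,"delta_pos":[0.004,0,0.0002],"roll":0},{"fingers":-1,"delta_pos":[0.004,0,0.0002],"roll":0},{"fingers":-1,"delta_pos":[0.004,0,0],"roll":0},{"fingers":-1,"delta_pos":[0.004,0.0003,0],"roll":0},{"fingers":-1,"delta_pos":[0.004,0.0003,0],"roll":0}]'

```text
time: 20.65
position: [0.454, 0.3675, 0.1577]
tool_rot: [0.845, 1.441, -0.913]
ft_force: [0.0, -0.5, 0.8]
finger_gap: 0.0192
```

```bash
python3 - <<'E'
from h import *
tip(.446,.365,.055)
E
```

```text
t 20.65 tip [0.4469 0.3652 0.0572] axis [0.0708 0.0235 0.9972] F [ 0.04 -0.54  0.81] M [-0.17  0.08  0.02] gap 0.0192 jaw -64.31
need [ 0.0023 -0.0007 -0.0002] y [ 0.899  0.434 -0.062] z [ 0.433 -0.901 -0.022]
```

apply_moves --plan '[{"fingers":-1,"delta_pos":[0.004,0,0],"roll":0},{"fingers":-1,"delta_pos":[0.004,0,0],"roll":0},{"fingers":-1,"delta_pos":[0.004,0,0],"roll":0},{"fingers":-1,"delta_pos":[0.004,0,0],"roll":0},{"fingers":-1,"delta_pos":[0.003,0,0],"roll":0}]'

```text
time: 21.07
position: [0.4524, 0.3671, 0.1357]
tool_rot: [0.844, 1.441, -0.914]
ft_force: [-0.1, -0.3, -0.8]
finger_gap: 0.0195
```

```bash
python3 - <<'E'
from h import *
tip(.446,.365,.035)
E
```

```text
t 21.07 tip [0.4452 0.3646 0.0352] axis [0.0716 0.0242 0.9971] F [-0.13 -0.32 -0.82] M [-0.2  -0.1   0.04] gap 0.0195 jaw -64.31
need [0.0001 0.0009 0.    ] y [ 0.899  0.434 -0.063] z [ 0.433 -0.901 -0.021]
```

apply_moves --plan '[{"fingers":-1,"delta_pos":[0.003,0,0],"roll":0},{"fingers":-1,"delta_pos":[0.003,0,0],"roll":0},{"fingers":-1,"delta_pos":[0.003,0,0],"roll":0},{"fingers":-1,"delta_pos":[0.003,0,0],"roll":0},{"fingers":-1,"delta_pos":[0.003,0,0],"roll":0}]'

```text
time: 21.48
position: [0.452, 0.3664, 0.1204]
tool_rot: [0.843, 1.44, -0.914]
ft_force: [-2.1, -2.0, 3.8]
finger_gap: 0.0193
```

```bash
python3 - <<'E'
from h import *
tip(.446,.365,.02)
E
```

```text
t 21.48 tip [0.4448 0.3639 0.0199] axis [0.0707 0.0255 0.9972] F [-2.06 -1.97  3.76] M [-0.48  0.15 -0.01] gap 0.0193 jaw -64.29
need [-0.0002  0.0015 -0.0005] y [ 0.899  0.434 -0.063] z [ 0.434 -0.901 -0.02 ]
```

apply_moves --plan '[{"fingers":-1,"delta_pos":[0.003,0,0],"roll":0},{"fingers":-1,"delta_pos":[0.003,0,0],"roll":0},{"fingers":-1,"delta_pos":[0.003,0,0],"roll":0},{"fingers":-1,"delta_pos":[0.003,0,0],"roll":0},{"fingers":-1,"delta_pos":[0.003,0,0],"roll":0}]'

```text
time: 21.9
position: [0.4517, 0.3663, 0.113]
tool_rot: [0.841, 1.439, -0.913]
ft_force: [-5.7, -5.8, 16.2]
finger_gap: 0.0192
```

```bash
python3 - <<'E'
from h import *
tip(.446,.365,.008)
E
```

```text
t 21.9 tip [0.4446 0.3636 0.0125] axis [0.0699 0.0269 0.9972] F [-5.67 -5.77 16.15] M [-0.91  0.82  0.06] gap 0.0192 jaw -64.21
need [ 0.0044  0.0021 -0.0006] y [ 0.898  0.435 -0.063] z [ 0.435 -0.9   -0.018]
```

apply_moves --plan '[{"fingers":-1,"delta_pos":[0.001,-0.002,0.001],"roll":0},{"fingers":-1,"delta_pos":[0.002,-0.001,0.001],"roll":0},{"fingers":-1,"delta_pos":[0.003,-0.001,0],"roll":0},{"fingers":-1,"delta_pos":[0.003,0,0],"roll":0},{"fingers":-1,"delta_pos":[0,0,0],"roll":0}]'

```text
time: 22.32
position: [0.4509, 0.3657, 0.1091]
tool_rot: [0.849, 1.436, -0.904]
ft_force: [0.0, -0.5, -1.2]
finger_gap: 0.0193
```

```bash
python3 - <<'E'
from h import *
tip(.446,.365,.008)
E
```

```text
t 22.32 tip [0.4446 0.3637 0.0085] axis [0.0617 0.0194 0.9979] F [ 0.03 -0.49 -1.22] M [-0.09 -0.23 -0.01] gap 0.0193 jaw -64.19
need [ 0.0004  0.0018 -0.0005] y [ 0.899  0.436 -0.052] z [ 0.435 -0.9   -0.021]
```

apply_moves --plan '[{"fingers":-0.5,"delta_pos":[0,0,0],"roll":0},{"fingers":-0.2,"delta_pos":[0,0,0],"roll":0},{"fingers":0.2,"delta_pos":[0,0,0],"roll":0},{"fingers":0.2,"delta_pos":[0,0,0],"roll":0},{"fingers":0.2,"delta_pos":[0,0,0],"roll":0}]'

```text
time: 22.73
position: [0.4502, 0.3658, 0.1071]
tool_rot: [0.85, 1.438, -0.904]
ft_force: [-0.2, 0.1, -0.1]
finger_gap: 0.0514
```

apply_moves --plan '[{"fingers":0.2,"delta_pos":[-0.01,0,0],"roll":0},{"fingers":0.2,"delta_pos":[-0.02,0,0],"roll":0},{"fingers":0.2,"delta_pos":[-0.03,0,0],"roll":0},{"fingers":0.2,"delta_pos":[-0.03,0,0],"roll":0},{"fingers":0.2,"delta_pos":[-0.03,0,0],"roll":0}]'

```text
time: 23.15
position: [0.4517, 0.363, 0.2223]
tool_rot: [0.835, 1.449, -0.922]
ft_force: [0.6, -0.4, -0.5]
finger_gap: 0.0513
```

```bash
python3 - <<'E'
from h import *
go(.60,.037,.25)
c=cam('side'); P=cloud(c); f=c['frame'].astype(int); m=(f[...,2]>140)&(f[...,1]<50)&(f[...,0]<60)&(np.hypot(P[...,0]-.445,P[...,1]-.365)<.03); print('handle top z',np.sort(P[m][:,2])[-5:],m.sum())
a=cv2.resize(c['frame'][340:420,200:300],None,fx=4,fy=4,interpolation=cv2.INTER_CUBIC)
b=cv2.resize(c['frame'][165:285,225:365],None,fx=320/120,fy=320/120,interpolation=cv2.INTER_CUBIC)
cv2.imwrite('pics/v6.png',np.hstack([a,b]))
E
```

```text
t 23.15 p [0.4517 0.363  0.2223] jaw -64.25 need [-0.0346 -0.0107  0.3574] tilt [-0.0774 -0.0136 -0.9969] F [ 0.56 -0.37 -0.53] gap 0.0513
handle top z [0.1190861  0.11970905 0.1198032  0.12266924 0.12311698] 102
```

View pics/v6.png

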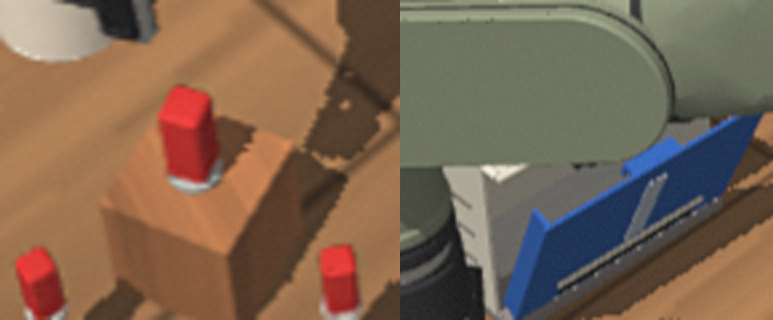

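apply_moves --plan '[{"fingers":-1,"delta_pos":[-0.02,0,0],"roll":0.1},{"fingers":-1,"delta_pos":[-0.02,0,0],"roll":0.1},{"fingers":-1,"delta_pos":[0,0,0],"roll":0.1},{"fingers":-1,"delta_pos":[0,0,0],"roll":0.1},{"fingers":-1,"delta_pos":[0,0,0],"roll":0.1}]'

```text
time: 23.62
position: [0.4617, 0.3672, 0.2828]
tool_rot: [1.237, 1.212, -1.299]
ft_force: [-0.4, 0.5, 1.3]
finger_gap: -0.0003
```

```bash
cat >> h.py <<'E'
def tips(x=None,y=None,z=None):
    p,R,s=Rt(); t=p+.025*R[:,0]; print('t',round(s['time'],2),'tips',t.round(4),'tilt',R[:,0].round(3),'jaw',np.degrees(np.arctan2(R[1,2],R[0,2])).round(1),'F',np.round(s['ft_force'],1),'gap',round(s['finger_gap'],3))
    if x is not None: print('need',(R.T@(np.array([x,y,z])-t)).round(4),'Y',R[:,1].round(3),'Z',R[:,2].round(3))
E
python3 - <<'E'
from h import *
tips(.603,.10,.2)
T=cam('top'); P=cloud(T); f=T['frame'].astype(int)
m=(f[...,0]>70)&(f[...,2]<60)&(P[...,2]>.15)&(P[...,2]<.175)&(abs(P[...,1]-.04)<.14)&(P[...,0]>.5)&(P[...,0]<.66)
q=P[m]; print(len(q)); 
for y0 in(-.06,0,.06,.1,.13):
    r=q[abs(q[:,1]-y0)<.015]; 
    if len(r): print(y0,len(r),r[:,0].min(),r[:,0].max(),r[:,2].max())
E
```

```text
t 23.62 tips [0.4604 0.3673 0.2579] tilt [-0.051  0.002 -0.999] jaw -94.1 F [-0.4  0.5  1.3] gap -0.0
need [0.0501 0.164  0.2563] Y [ 0.996 -0.071 -0.051] Z [-0.071 -0.997  0.002]
562
-0.06 69 0.5754556262270795 0.5977690186306592 0.16689189731914755
0 45 0.5789695218986523 0.5859050436590749 0.1640623700189608
0.06 132 0.5818002760789812 0.6034690872678208 0.16556236515530767
0.1 38 0.5838395763547293 0.592999499468178 0.1652492819518391
0.13 32 0.5871318860710351 0.5954901398954624 0.1673486511987921
```

apply_moves --plan '[{"fingers":-1,"delta_pos":[0,0.012,0.018],"roll":0},{"fingers":-1,"delta_pos":[0,0.0145,0.0215],"roll":0},{"fingers":-1,"delta_pos":[0,0.0145,0.0215],"roll":0},{"fingers":-1,"delta_pos":[0,0.0145,0.0215],"roll":0},{"fingers":-1,"delta_pos":[0,0.0145,0.0215],"roll":0}]'

```text
time: 24.08
position: [0.5235, 0.2605, 0.2818]
tool_rot: [1.228, 1.223, -1.282]
ft_force: [1.0, -0.9, -0.1]
finger_gap: -0.0002
```

apply_moves --plan '[{"fingers":-1,"delta_pos":[0,0.0145,0.0215],"roll":0},{"fingers":-1,"delta_pos":[0,0.0145,0.0215],"roll":0},{"fingers":-1,"delta_pos":[0,0.0145,0.0215],"roll":0},{"fingers":-1,"delta_pos":[0,0.0145,0.0215],"roll":0},{"fingers":-1,"delta_pos":[0,0.01,0.016],"roll":0}]'

```text
time: 24.5
position: [0.589, 0.1489, 0.2792]
tool_rot: [1.221, 1.228, -1.273]
ft_force: [-0.4, -0.2, -0.2]
finger_gap: 0.0002
```

```bash
python3 - <<'E'
from h import *
tips(.611,.10,.2)
E
```

```text
t 24.5 tips [0.5879 0.149  0.2543] tilt [-0.047  0.006 -0.999] jaw -92.4 F [-0.4 -0.2 -0.2] gap 0.0
need [0.0528 0.0277 0.0482] Y [ 0.998 -0.041 -0.047] Z [-0.042 -0.999 -0.004]
```

apply_moves --plan '[{"fingers":-1,"delta_pos":[0.005,0.009,0.014],"roll":0},{"fingers":-1,"delta_pos":[0.005,0.008,0.014],"roll":0},{"fingers":-1,"delta_pos":[0.005,0.006,0.009],"roll":0},{"fingers":-1,"delta_pos":[0.005,0.002,0.002],"roll":0},{"fingers":-1,"delta_pos":[0,0,0],"roll":0}]'

```text
time: 24.92
position: [0.6146, 0.1022, 0.2576]
tool_rot: [1.219, 1.227, -1.27]
ft_force: [-0.3, 0.5, 0.0]
finger_gap: -0.0004
```

```bash
python3 - <<'E'
from h import *
tips(.611,.10,.185)
E
```

```text
t 24.92 tips [0.6134 0.1024 0.2327] tilt [-0.046  0.005 -0.999] jaw -92.2 F [-0.3  0.5  0. ] gap -0.0
need [ 0.0477 -0.0002  0.0026] Y [ 0.998 -0.039 -0.046] Z [-0.039 -0.999 -0.004]
```

apply_moves --plan '[{"fingers":-1,"delta_pos":[0.018,0,0],"roll":0},{"fingers":-1,"delta_pos":[0.02,0,0],"roll":0},{"fingers":-1,"delta_pos":[0.015,0,0],"roll":0},{"fingers":-1,"delta_pos":[0.005,0,0],"roll":0},{"fingers":-1,"delta_pos":[0,0,0],"roll":0}]'

```text
time: 25.33
position: [0.6113, 0.1069, 0.1995]
tool_rot: [1.217, 1.231, -1.262]
ft_force: [-0.0, 0.4, -0.7]
finger_gap: -0.0002
```

```bash
python3 - <<'E'
from h import *
tips(.611,.10,.147)
S=cam('side'); crop(S,210,150,370,270,5,'v7.png')
E
```

```text
t 25.33 tips [0.6102 0.1071 0.1745] tilt [-0.043  0.008 -0.999] jaw -91.8 F [-0.   0.4 -0.7] gap -0.0
need [0.0274 0.0022 0.0072] Y [ 0.999 -0.032 -0.044] Z [-0.032 -0.999 -0.006]
```

View pics/v7.png

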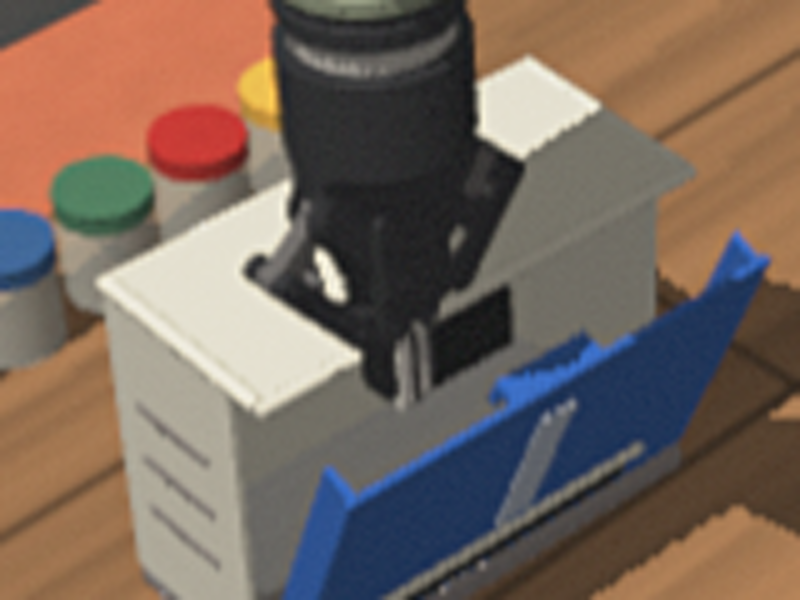

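The finger is in the gap, between the catch and the near flange. I descend a little and pull the cover.

apply_moves --plan '[{"fingers":-1,"delta_pos":[0.012,0,0],"roll":0},{"fingers":-1,"delta_pos":[0.01,-0.002,0],"roll":0},{"fingers":-1,"delta_pos":[0.003,-0.01,0],"roll":0},{"fingers":-1,"delta_pos":[0.003,-0.012,0],"roll":0},{"fingers":-1,"delta_pos":[0.003,-0.012,0],"roll":0}]'

```text
time: 25.8
position: [0.5798, 0.1096, 0.1725]
tool_rot: [1.225, 1.22, -1.247]
ft_force: [0.8, -0.2, -0.5]
finger_gap: 0.0003
```

```bash
python3 - <<'E'
from h import *
tips(.55,.10,.115)
E
```

```text
t 25.8 tips [0.5792 0.1098 0.1475] tilt [-0.026  0.008 -1.   ] jaw -91.7 F [ 0.8 -0.2 -0.5] gap 0.0
need [ 0.0332 -0.028   0.011 ] Y [ 0.999 -0.03  -0.026] Z [-0.03  -1.    -0.008]
```

apply_moves --plan '[{"fingers":-1,"delta_pos":[0.01,-0.01,0.003],"roll":0},{"fingers":-1,"delta_pos":[0.011,-0.01,0.003],"roll":0},{"fingers":-1,"delta_pos":[0.012,-0.009,0.003],"roll":0},{"fingers":-1,"delta_pos":[0.012,-0.009,0],"roll":0},{"fingers":-1,"delta_pos":[0.012,-0.008,0],"roll":0}]'

```text
time: 26.22
position: [0.5385, 0.1042, 0.1222]
tool_rot: [1.239, 1.204, -1.226]
ft_force: [-0.2, 0.2, 2.3]
finger_gap: 0.0005
```

```bash
python3 - <<'E'
from h import *
tips(.511,.10,.057)
E
```

```text
t 26.22 tips [0.5385 0.1045 0.0972] tilt [-0.001  0.012 -1.   ] jaw -91.7 F [-0.2  0.2  2.3] gap 0.0
need [ 0.0402 -0.0273  0.0058] Y [ 1.    -0.029 -0.001] Z [-0.029 -1.    -0.011]
```

apply_moves --plan '[{"fingers":-1,"delta_pos":[0.012,-0.008,0],"roll":0},{"fingers":-1,"delta_pos":[0.012,-0.007,0],"roll":0},{"fingers":-1,"delta_pos":[0.012,-0.007,0],"roll":0},{"fingers":-1,"delta_pos":[0.01,-0.005,0],"roll":0},{"fingers":-1,"delta_pos":[0.006,-0.003,0],"roll":0}]'

```text
time: 26.63
position: [0.511, 0.1059, 0.0709]
tool_rot: [1.244, 1.195, -1.215]
ft_force: [2.4, 0.6, 1.1]
finger_gap: -0.0001
```

```bash
python3 - <<'E'
from h import *
tips(.504,.10,.025)
E
```

```text
t 26.63 tips [0.5113 0.1062 0.046 ] tilt [ 0.013  0.011 -1.   ] jaw -91.6 F [2.4 0.6 1.1] gap -0.0
need [ 0.0208 -0.0074  0.0067] Y [ 1.    -0.028  0.013] Z [-0.028 -1.    -0.012]
```

apply_moves --plan '[{"fingers":-1,"delta_pos":[0.006,-0.003,0.002],"roll":0},{"fingers":-1,"delta_pos":[0.005,-0.002,0.002],"roll":0},{"fingers":-1,"delta_pos":[0.004,-0.001,0],"roll":0},{"fingers":-1,"delta_pos":[0.003,0,0],"roll":0},{"fingers":-1,"delta_pos":[0.002,0,0],"roll":0}]'

```text
time: 27.05
position: [0.5055, 0.1026, 0.0527]
tool_rot: [1.245, 1.195, -1.214]
ft_force: [-10.6, 0.1, 28.6]
finger_gap: -0.0002
```

apply_moves --plan '[{"fingers":-1,"delta_pos":[0.0015,0,0],"roll":0},{"fingers":-1,"delta_pos":[0.0015,0,0],"roll":0},{"fingers":-1,"delta_pos":[0.0015,0,0],"roll":0},{"fingers":-1,"delta_pos":[0.0015,0,0],"roll":0},{"fingers":-1,"delta_pos":[0.0015,0,0],"roll":0}]'

```text
time: 27.47
position: [0.5056, 0.1025, 0.053]
tool_rot: [1.241, 1.2, -1.218]
ft_force: [-5.1, -0.7, 12.3]
finger_gap: 0.0004
```

```bash
python3 - <<'E'
from h import *
tips(.504,.10,.02)
E
```

```text
t 27.47 tips [0.5058 0.1028 0.028 ] tilt [ 0.008  0.012 -1.   ] jaw -91.5 F [-5.1 -0.7 12.3] gap 0.0
need [ 0.008  -0.0018  0.003 ] Y [ 1.    -0.027  0.007] Z [-0.026 -1.    -0.012]
```

The cover is on its stop. I lift off and check.

apply_moves --plan '[{"fingers":-1,"delta_pos":[-0.01,0,0],"roll":0},{"fingers":-1,"delta_pos":[-0.03,0,0],"roll":0},{"fingers":-1,"delta_pos":[-0.035,0,0],"roll":0},{"fingers":-1,"delta_pos":[-0.035,0,0],"roll":0},{"fingers":-1,"delta_pos":[-0.035,0,0],"roll":0}]'

```text
time: 27.88
position: [0.4976, 0.1001, 0.1937]
tool_rot: [1.229, 1.216, -1.236]
ft_force: [0.4, 0.5, -0.9]
finger_gap: 0.0001
```

apply_moves --plan '[{"fingers":-1,"delta_pos":[-0.03,0,0],"roll":0},{"fingers":-1,"delta_pos":[-0.02,0,0],"roll":0},{"fingers":-1,"delta_pos":[0,0,0],"roll":0},{"fingers":-1,"delta_pos":[0,0,0],"roll":0},{"fingers":-1,"delta_pos":[0,0,0],"roll":0}]'

```text
time: 28.3
position: [0.5034, 0.0993, 0.2556]
tool_rot: [1.238, 1.202, -1.223]
ft_force: [-0.7, 0.4, 0.3]
finger_gap: 0.0001
```

```bash
python3 - <<'E'
from h import *
tips()
S=cam('side'); cv2.imwrite('pics/v8.png',S['frame'][130:470,150:500].repeat(2,0).repeat(2,1)[:600])
P=cloud(S); f=S['frame'].astype(int)
b=(f[...,0]>60)&(f[...,2]<50)&(f[...,0]>f[...,2]*1.8)&(abs(P[...,1]-.04)<.1)&(P[...,0]<.63)&(P[...,0]>.45)&(P[...,2]<.19)&(P[...,2]>0)
q=P[b]; print(len(q))
for y0 in(-.06,.02,.1):
    r=q[abs(q[:,1]-y0)<.04]
    if len(r)>30: a=np.polyfit(r[:,0],r[:,2],1); print(y0,len(r),'z at .63,.5:',np.polyval(a,[.63,.5]),'theta',np.pi/2-np.arctan(-a[0])if 0 else np.pi/2-np.arctan2(np.polyval(a,.5)-np.polyval(a,.63),.13))
m=(f[...,2]>140)&(f[...,1]<50)&(f[...,0]<60)&(np.hypot(P[...,0]-.445,P[...,1]-.365)<.03); print('handle top z',np.sort(P[m][:,2])[-5:])
E
```

```text
t 28.3 tips [0.5035 0.0996 0.2306] tilt [ 0.003  0.01  -1.   ] jaw -91.6 F [-0.7  0.4  0.3] gap 0.0
514
-0.06 255 z at .63,.5: [0.01940568 0.02872175] theta 1.4992565033650413
0.02 208 z at .63,.5: [0.00620062 0.0320625 ] theta 1.3744225844548263
0.1 51 z at .63,.5: [0.02011357 0.03295495] theta 1.4723358834173677
handle top z [0.12015476 0.12086066 0.12202274 0.12222942 0.12296712]
```

View pics/v8.png

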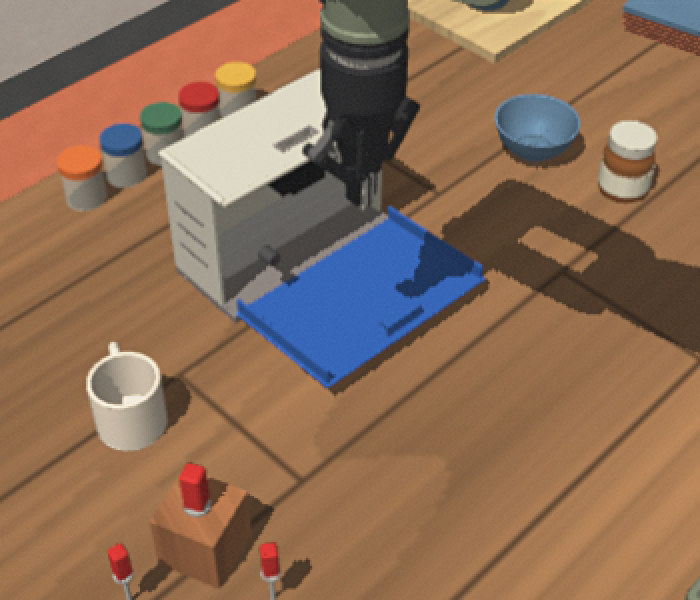

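The cover lies flat, the key stands in its block, and the mug, bowl and jar look unmoved. I do one firmer fit of the cover angle on the bright panel, then hand in if it passes.

```bash
python3 - <<'E'
from h import *
S=cam('side'); P=cloud(S); f=S['frame'].astype(int)
b=(f[...,0]>120)&(f[...,0]>f[...,2]*2)&(abs(P[...,1]-.037)<.095)&(P[...,0]<.62)&(P[...,0]>.49)&(P[...,2]<.1)&(P[...,2]>0)
q=P[b]; A=np.c_[q[:,:2],np.ones(len(q))]
for _ in range(5):
    c=np.linalg.lstsq(A,q[:,2],rcond=None)[0]; k=abs(A@c-q[:,2])<.004; A,q=A[k],q[k]
th=np.pi/2-np.arctan(-c[0]); print(len(q),c,th)
if th>1.43: print(env.finish_job())
E
```

```text
2803 [-0.0728795   0.00264579  0.06544756] 1.498045450558346
the job is handed in; nothing more can be done
None
```

I finished every step and handed the job in at about 28 s of the 72 s allowed. No verdict was reported.

- **Release:** I took the large key from the wooden block and lowered it through the slot. I felt along the guard plate, about 24 mm below the top, and found the opening about 8 mm to the −y side of the slot's middle. Pressing the tab there freed the cover, which measured 0.35 rad in the side camera. The highest wrist force I read while the key was in the dispenser was about 8 N.
- **Key returned:** The key is back in its hole. I read about 61.5 mm of depth just before letting go. After release its handle top was at 0.122 m, the same as at the start, and it stood upright in the picture.
- **Cover:** I swung it down with closed fingers to its stop. A plane fit to the panel after lifting off gave 1.498 rad. Two of my earlier, rougher fits disagreed (1.37 and 1.47), because the colour filter had dropped most of the bright panel.
- **Surroundings:** The mug, bowl and jar looked unmoved in the last picture, though I did not re-measure them. The gripper was clear of everything.

The tool drifted by up to about 0.08 rad of tilt during free moves, so the key met the hole at an angle. Contact with the hole reached 16 N before a small sideways correction seated it with no remaining force.

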